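# Gauge the turned legs and lay them in the cradle

## Robot

A 7-joint arm with a two-finger parallel gripper is mounted at the origin on the work surface. World frame = base frame: x ahead of the robot, y to its left, z up, the work surface at z = 0. Lengths are in m, angles in rad, forces in N, time in s.
With the tool pointing down it reaches from about 0.425 to 1.025 m from the base axis. Payload 3.6 kg.
Tool frame: the origin (TCP) lies midway between the tips of the shut fingers; the grasp point (between the pads) lies 19 mm behind it; z points along the fingers, y is the line along which they close (so a half turn about z gives the same grasp; the last joint's range is limited). The gripper opens to 85 mm and grips with 20 to 120 N. Pads are 22 mm wide; open, the fingers measure 114 mm over their backs; the gripper's body (76 mm by 85 mm) begins 54 mm behind the grasp point. The pads swing forward as they close: fully open they stand 13 mm farther back than shut.
Start: joints at [-1.268, 0.591, 0.048, 1.609, -0.033, 0.943, -0.034], TCP at [0.28, 0.669, 0.204] pointing down, gripper open.
Joint ranges: [-2.69, 2.69], [-0.47, 2.24], [-1.27, 1.36], [0.19, 2.51], [-1.53, 4.68], [0.08, 2.07], [-3.09, 3.09]. Speed limits (rad/s): [2.57, 2.57, 3.14, 3.14, 3.14, 3.14, 3.14].

## Interface

Orientations are given as [roll, pitch, yaw] about the fixed x, y, z axes, in that order (R = Rz(yaw) Ry(pitch) Rx(roll)).
In Python, from bench import r gives the robot as it stands.
- The arm moves only by the shell command python3 -m crank 'ROWS' [FORCE]. ROWS is JSON, a list that holds one entry, the list of rows, each a list of 5 numbers: the opening, from 0 (shut) to 1 (fully open), then the shift along the world's x, y, z in mm, then the turn about the world's z in degrees. A call has 1 to 12 rows; each row is the pose to reach, as a shift and turn from the pose commanded when the call began; what a row does not reach only later rows make up. A row lasts 1/8 s, in which the tool goes at most 62.5 mm and 10.7 degrees, less where a joint would pass 70% of its speed; a pose out of reach is approached as far as the arm can. A call with a gripper value outside its range is refused whole. The fingers move at their own pace and stop on an object; FORCE is the grip in N (left out, the last holds). Time passes only in rows, so rows that repeat a pose let the fingers close. It gives the time, the measured TCP pose, the force, the opening and the grip force at its end, in the units of the state.
- r.read_state(): the state, without advancing time (a new reading comes with each control period).
- r.camera(name): name is "scene" or "top"; returns a dict with "pixels" (480x640x3 uint8, red, green, blue), "fx", "fy", "cx", "cy" (pixels), "rvec" (rotation vector, rad) and "tvec" (3), from world to camera coordinates, as OpenCV has them. Camera axes: x right, y down, z forward; pixel columns grow to the right and rows downward; lengths in m; the calibration is good to about 2 mm. A picture is of the moment at which its call begins. There is no depth.
- r.job_done(): hands the job in; it is judged then, once.
Trained networks look in a picture, given as the dict that the camera call returned (one of the last four; its "shot" number tells which), for a name from the list of things; names that differ only in an ending like _2 or _b are one class to them, and where a whole thing is asked for, a point or a joint stands for the part that bears it (a point fixed in the world has none). Each returns a list of dicts, best first, with "p" (0 to 1); they miss things now and then, are a little off and sometimes report something else, mostly with a low value. They report only what shows in the picture. A call takes as long as a camera call. They do not tell look-alikes from the thing itself.
- r.recognise(name, picture): "box" ([left, top, right, bottom] in pixels, round what is visible of it).
- r.silhouettes(name, picture): "pixels" (480x640 bool, what is visible of it) and "box" ([left, top, right, bottom] in pixels, round what is visible of it).
The state is a dict: "time_s": time; "q": joint angles; "qd": joint speeds; "tau": joint torques, N m; "tcp_pos": TCP position; "orientation": TCP orientation; "wrist_force": force on the tool from outside, world axes, zero at the start; "wrist_torque": the same for the moment, N m; "opening": finger opening in m; "grasp_force": force on a finger pad.
Only numpy, scipy, OpenCV 4.12 (cv2) and the standard library are available. Lean on these libraries where they do the work, as an engineer would, in place of code of your own. Each camera call takes 0.05 s, during which the arm holds its last target. There are 200 camera calls.

## Task

Check every turned wooden leg on the bench gauge, one at a time from the thickest to the thinnest: stand it on the gauge plate between the jaws, let go of it, and slide the carriage shut by its red handle until the leg is held against the fixed jaw and the sprung jaw visibly gives about half its travel, holding that for a moment without crushing it. Open the jaws again, take the leg out and lay it on its side in a free groove of the cradle, centred across both rails. When all the legs lie in the cradle, slide the empty gauge fully shut; leave the mallet, chisel and glue bottle alone.

Things in the scene. Friction and masses are not known exactly. Their poses are not given: they have to be found in the camera images.
- carriage (a joint): Opening of the bench gauge, a big sliding caliper fixed to the bench: 0 = shut, 0.085 m = wide open. The clear gap between the two steel jaw faces is this value plus anvil. The blue carriage with its red upright handle slides along the gauge's own +y to open, -y to shut; drag 4 N, it stays where it is left.
- anvil (a joint): Yielding of the spring-mounted moving jaw, 0 to 0.012 m: it is carried by the carriage and pushed back towards it (gauge +y) when it presses on something. Spring 400 N/m with 2 N preload: 2 N at 0, 4.4 N at 6 mm, 6.8 N at 12 mm, then it is hard against its stop.
- handle (a point): Centre of the top of the carriage's red handle: an upright square post 18 x 18 mm, top 98 mm above the bench, standing 50 mm proud of the carriage block (top 48 mm above the bench). It is 65 mm along gauge +y from the moving jaw's face when the spring is slack. Axes as gauge.
- gauge: The gauge's dark steel base plate, fixed to the bench, 144 (x) x 210 (y) x 12 mm; origin at bench level, axes of the plate. The fixed jaw's face is at y = -85 mm and looks to +y; both jaws are centred on x = 0. A leg under measure stands on the plate (top 12 mm above the bench) between them. A kerb along its edge at x = -70 mm stands 9 mm above the plate.
- fixed_jaw: Fixed steel jaw on the gauge plate: 26 mm wide (x), 16 mm thick, 30 mm tall (top 42 mm above the bench). Origin at the middle of the foot of its face (12 mm above the bench), axes as gauge.
- anvil_pad: The moving steel jaw, 26 mm wide, 14 mm thick, 30 mm tall (top 42 mm above the bench). Origin at the middle of the foot of the face that looks at the fixed jaw, axes as gauge.
- cradle: Wooden cradle fixed to the bench: board 120 (x) x 240 (y) x 10 mm, two rails along y, 11 mm thick, at x = +-37 mm, tops 43 mm high. Each rail has three 120 degree V notches (16 mm half width, bottoms 34 mm high, lined black) facing the other's: three grooves along x, 75 mm apart. A leg of diameter D in a groove has its axis 34 mm + 0.577 D above the bench. Origin at bench level, centre.
- groove_a (a point): Middle of the cradle's groove at cradle y = -75 mm, at the height of the notch bottoms (34 mm above the bench), halfway between the rails. Axes as cradle; the groove runs along x.
- groove_b (a point): Middle of the cradle's groove at cradle y = 0 mm, at the height of the notch bottoms (34 mm above the bench), halfway between the rails. Axes as cradle; the groove runs along x.
- groove_c (a point): Middle of the cradle's groove at cradle y = 75 mm, at the height of the notch bottoms (34 mm above the bench), halfway between the rails. Axes as cradle; the groove runs along x.
- leg48: Turned furniture leg, very dark brown walnut, a plain cylinder 48 mm in diameter and 100 mm long with thin dark turned lines; stands upright on the bench at the start. Origin at the centre of its lower end, z along its axis. May be absent (None).
- leg48_mid (a point): Middle of the 48 mm leg, on its axis, 50 mm from either end; z along the axis.
- leg42: Turned furniture leg, pale cream beech, a plain cylinder 42 mm in diameter and 100 mm long with thin dark turned lines; stands upright on the bench at the start. Origin at the centre of its lower end, z along its axis. May be absent (None).
- leg42_mid (a point): Middle of the 42 mm leg, on its axis, 50 mm from either end; z along the axis.
- leg36: Turned furniture leg, deep red padauk, a plain cylinder 36 mm in diameter and 100 mm long with thin dark turned lines; stands upright on the bench at the start. Origin at the centre of its lower end, z along its axis. May be absent (None).
- leg36_mid (a point): Middle of the 36 mm leg, on its axis, 50 mm from either end; z along the axis.
- leg30: Turned furniture leg, golden yellow oak, a plain cylinder 30 mm in diameter and 100 mm long with thin dark turned lines; stands upright on the bench at the start. Origin at the centre of its lower end, z along its axis. May be absent (None).
- leg30_mid (a point): Middle of the 30 mm leg, on its axis, 50 mm from either end; z along the axis.
- mallet: Bystander: wooden mallet lying on the bench, head 68 mm thick and 110 mm long, handle 170 mm; leave alone. Origin under the head.
- chisel: Bystander: chisel lying on the bench, 245 mm long, 28 mm thick; leave alone. Origin under its ferrule, x towards the blade.
- glue: Bystander: white glue bottle, 56 mm in diameter and 120 mm high, standing; leave alone. Origin under its centre.
There are look-alikes about, which are no part of the job. What is shaped like the leg30 but green is not meant.

How it is judged:
On the way, in this order (a step that is already met when the one before it is completed fails the run):
1. the 48 mm leg (very dark brown walnut), standing (either end up) between the jaws and let go, is pressed by both jaws with more than 3 N for 0.3 s (contact force between each of anvil_pad, fixed_jaw and leg48 above 3 N and (angle between leg48's own z axis and vertical below 0.12 rad or angle between leg48's own z axis and vertical above 3.02 rad) and contact force between the fingers and leg48 below 0.2 N), for 0.3 s.
2. the 42 mm leg (pale cream beech), standing (either end up) between the jaws and let go, is pressed by both jaws with more than 3 N for 0.3 s (contact force between each of anvil_pad, fixed_jaw and leg42 above 3 N and (angle between leg42's own z axis and vertical below 0.12 rad or angle between leg42's own z axis and vertical above 3.02 rad) and contact force between the fingers and leg42 below 0.2 N), for 0.3 s.
3. the 36 mm leg (deep red padauk), standing (either end up) between the jaws and let go, is pressed by both jaws with more than 3 N for 0.3 s (contact force between each of anvil_pad, fixed_jaw and leg36 above 3 N and (angle between leg36's own z axis and vertical below 0.12 rad or angle between leg36's own z axis and vertical above 3.02 rad) and contact force between the fingers and leg36 below 0.2 N), for 0.3 s.
4. the 30 mm leg (golden yellow oak), standing (either end up) between the jaws and let go, is pressed by both jaws with more than 3 N for 0.3 s (contact force between each of anvil_pad, fixed_jaw and leg30 above 3 N and (angle between leg30's own z axis and vertical below 0.12 rad or angle between leg30's own z axis and vertical above 3.02 rad) and contact force between the fingers and leg30 below 0.2 N), for 0.3 s.
At the end, for the whole second after the job is handed in: Each leg present lies at rest in its own groove: axis along it within 0.15 rad, middle within 10 mm of the groove's line, 16 mm of halfway between the rails and 6 mm of its resting height in the notches; the empty gauge is shut (carriage below 8 mm) (value of joint carriage below 0.008 m and (y of leg48_mid in the frame of groove_a between -0.01 and 0.01 m or y of leg48_mid in the frame of groove_b between -0.01 and 0.01 m or y of leg48_mid in the frame of groove_c between -0.01 and 0.01 m) and x of leg48_mid in the frame of cradle between -0.016 and 0.016 m and height (world z) of leg48_mid between 0.055696 and 0.067696 m and angle between the z axis of each of leg48, leg42, leg36, leg30 and the x axis of cradle, either way round below 0.15 rad and linear speed of each of leg48, leg42, leg36, leg30 below 0.03 m/s and (y of leg42_mid in the frame of groove_a between -0.01 and 0.01 m or y of leg42_mid in the frame of groove_b between -0.01 and 0.01 m or y of leg42_mid in the frame of groove_c between -0.01 and 0.01 m) and x of leg42_mid in the frame of cradle between -0.016 and 0.016 m and height (world z) of leg42_mid between 0.052234 and 0.064234 m and (y of leg36_mid in the frame of groove_a between -0.01 and 0.01 m or y of leg36_mid in the frame of groove_b between -0.01 and 0.01 m or y of leg36_mid in the frame of groove_c between -0.01 and 0.01 m) and x of leg36_mid in the frame of cradle between -0.016 and 0.016 m and height (world z) of leg36_mid between 0.048772 and 0.060772 m and (y of leg30_mid in the frame of groove_a between -0.01 and 0.01 m or y of leg30_mid in the frame of groove_b between -0.01 and 0.01 m or y of leg30_mid in the frame of groove_c between -0.01 and 0.01 m) and x of leg30_mid in the frame of cradle between -0.016 and 0.016 m and height (world z) of leg30_mid between 0.04531 and 0.05731 m); the robot touches nothing.
It fails at once if a leg is squeezed by the moving jaw with more than 25 N (contact force between anvil_pad and leg48 above 25 N or contact force between anvil_pad and leg42 above 25 N or contact force between anvil_pad and leg36 above 25 N or contact force between anvil_pad and leg30 above 25 N).
It fails at once if the mallet is shifted by more than 30 mm (distance of mallet from where it was at the start of the episode above 0.03 m).
It fails at once if the chisel is shifted by more than 30 mm (distance of chisel from where it was at the start of the episode above 0.03 m).
It fails at once if the glue is shifted by more than 30 mm (distance of glue from where it was at the start of the episode above 0.03 m).
Of leg48, leg42, leg36, leg30 only 2 to 3 are there at a start; the rules pass over those that are not, and their reading is None.
At some moment in a run one of leg48, leg42, leg36, leg30 may be knocked a few centimetres aside while the robot is not near it.
It also fails if it takes over 210 s, if anything falls off the work surface, if the arm or the gripper's body presses on something with over 40 N, if the wrist force passes 120 N, or if a joint passes its speed limit or range.

## Working session

There is one attempt and no reset: what is moved stays moved. The work goes in short steps, Python scripts to look and compute and a shell command to move; the robot and the scene stay as the last step left them, time stands still between calls to the robot, and variables do not carry over. Pictures are saved under pics/ and viewed, at most 14 in all, crops included, and the job is handed in when it is done.

```bash
mkdir -p pics; ls
cat > h.py <<'E'
import numpy as np, cv2
from bench import r
def save(p,n): cv2.imwrite('pics/'+n,cv2.cvtColor(p['pixels'],cv2.COLOR_RGB2BGR))
def KRt(p):
    K=np.array([[p['fx'],0,p['cx']],[0,p['fy'],p['cy']],[0,0,1.]])
    R=cv2.Rodrigues(np.array(p['rvec'],float))[0]; return K,R,np.array(p['tvec'],float).ravel()
def ray(p,uv,z):
    K,R,t=KRt(p); d=R.T@np.linalg.inv(K)@np.array([uv[0],uv[1],1.]); c=-R.T@t
    return c+d*(z-c[2])/d[2]
def proj(p,X):
    K,R,t=KRt(p); x=(K@(R@np.atleast_2d(X).T+t[:,None])).T; return x[:,:2]/x[:,2:]
E
python3 - <<'E'
from h import *
a=r.camera('scene'); b=r.camera('top'); save(a,'s0.png'); save(b,'t0.png')
for p,n in((a,'scene'),(b,'top')):
    K,R,t=KRt(p); print(n,'cam at',(-R.T@t).round(3),'axis',R[2].round(2))
    for k in ['leg48','leg42','leg36','leg30','gauge','handle','fixed_jaw','anvil_pad','cradle','mallet','chisel','glue']:
        print(k,[(round(d['p'],2),np.round(d['box']).astype(int).tolist()) for d in r.recognise(k,p)[:4]])
E
```

```text
pics
scene cam at [0.983 0.689 1.221] axis [-0.27 -0.51 -0.82]
leg48 [(0.86, [282, 200, 297, 232]), (0.73, [339, 314, 358, 349]), (0.69, [317, 264, 343, 305]), (0.6, [371, 304, 384, 338])]
leg42 [(0.86, [282, 200, 297, 232]), (0.73, [339, 314, 358, 349]), (0.69, [317, 264, 343, 305]), (0.6, [371, 304, 384, 338])]
leg36 [(0.86, [282, 200, 297, 232]), (0.73, [339, 314, 358, 349]), (0.69, [317, 264, 343, 305]), (0.6, [371, 304, 384, 338])]
leg30 [(0.86, [282, 200, 297, 232]), (0.73, [339, 314, 358, 349]), (0.69, [317, 264, 343, 305]), (0.6, [371, 304, 384, 338])]
gauge [(0.66, [294, 145, 384, 217]), (0.26, [304, 149, 326, 166])]
handle [(0.72, [320, 164, 368, 206])]
fixed_jaw [(0.75, [309, 147, 326, 163])]
anvil_pad []
cradle [(0.87, [410, 276, 499, 390])]
mallet [(0.71, [418, 418, 480, 478])]
chisel [(0.81, [242, 247, 263, 337])]
glue [(0.69, [318, 263, 339, 305]), (0.62, [239, 114, 261, 154])]
top cam at [ 0.449 -0.009  1.397] axis [ 0.14  0.02 -0.99]
leg48 [(0.7, [252, 253, 268, 269]), (0.59, [296, 239, 312, 257]), (0.55, [377, 237, 388, 255])]
leg42 [(0.7, [252, 253, 268, 269]), (0.59, [296, 239, 312, 257]), (0.55, [377, 237, 388, 255])]
leg36 [(0.7, [252, 253, 268, 269]), (0.59, [296, 239, 312, 257]), (0.55, [377, 237, 388, 255])]
leg30 [(0.7, [252, 253, 268, 269]), (0.59, [296, 239, 312, 257]), (0.55, [377, 237, 388, 255])]
gauge [(0.7, [370, 280, 446, 337])]
handle [(0.89, [380, 288, 416, 330])]
fixed_jaw [(0.73, [436, 292, 443, 317])]
anvil_pad [(0.38, [409, 305, 416, 314]), (0.35, [466, 244, 495, 267])]
cradle [(0.88, [190, 284, 278, 341]), (0.42, [370, 283, 447, 338])]
mallet [(0.83, [104, 235, 184, 281]), (0.17, [468, 245, 494, 266])]
chisel [(0.56, [295, 186, 374, 217])]
glue [(0.88, [467, 244, 493, 268]), (0.55, [104, 235, 184, 282])]
```

Run:
```python
import cv2
a=cv2.imread('pics/s0.png'); b=cv2.imread('pics/t0.png')
cv2.imwrite('pics/s0c.png',cv2.resize(a[100:400,220:520],(600,600),interpolation=cv2.INTER_CUBIC))
cv2.imwrite('pics/t0c.png',cv2.resize(b[170:350,90:510],(798,342),interpolation=cv2.INTER_CUBIC))
```

```text
(no output)
```

View pics/s0c.png

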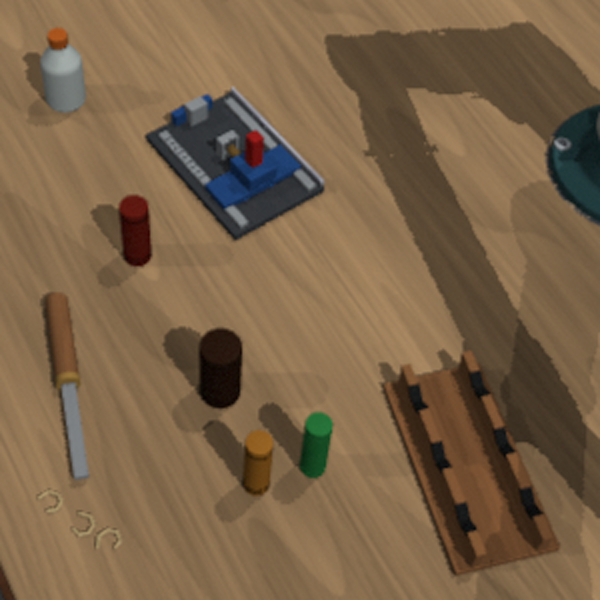

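View pics/t0c.png

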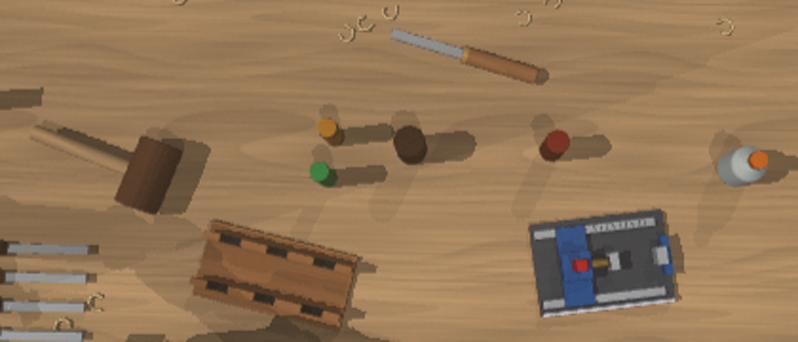

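The crops show the dark walnut 48 leg (scene px 330,284), the red 36 leg (288,215) and the golden 30 leg (349,331), with the green decoy at 378,321. No cream beech leg is there. The gauge is at about 337,182 and the cradle at about 455,333. Next I fit their poses.

```bash
cat >> h.py <<'E'
from scipy.optimize import minimize
def box(x0,x1,y0,y1,z0,z1): return np.array([[x,y,z] for x in(x0,x1) for y in(y0,y1) for z in(z0,z1)])/1000.
def cyl(d,L=100):
    a=np.linspace(0,2*np.pi,40,endpoint=False); c=np.c_[d/2*np.cos(a),d/2*np.sin(a)]
    return np.vstack([np.c_[c,0*a],np.c_[c,0*a+L]])/1000.
def place(P,q,z=0):
    c,s=np.cos(q[2]),np.sin(q[2]); return P@np.array([[c,s,0],[-s,c,0],[0,0,1]])+[q[0],q[1],z]
S=16
def render(p,parts):
    m=np.zeros((480*4,640*4),np.uint8)
    for P in parts:
        h=cv2.convexHull(((proj(p,P)+.5)*4*S-S/2).round().astype(np.int32).reshape(-1,1,2)); cv2.fillConvexPoly(m,h,255,shift=4)
    return cv2.resize(m,(640,480),interpolation=cv2.INTER_AREA)/255.
def fit(views,parts,q0,z=0,yaw=True):
    def f(q):
        q=list(q)+([] if yaw else [0]); return sum(np.abs(render(p,[place(P,q,z) for P in parts])-m).sum()/m.sum() for p,m in views)
    n=3 if yaw else 2
    q0=np.array(q0[:n],float); sim=np.vstack([q0]+[q0+d for d in np.diag([.008,.008,.06][:n])])
    o=minimize(f,q0,method='Nelder-Mead',options=dict(initial_simplex=sim,xatol=2e-4,fatol=1e-4)); return o.x,o.fun
def mask(p,name,uv=None):
    L=r.silhouettes(name,p)
    if uv is not None: L=sorted(L,key=lambda d:np.hypot((d['box'][0]+d['box'][2])/2-uv[0],(d['box'][1]+d['box'][3])/2-uv[1]))
    return L[0]['pixels'].astype(float)
def legs():
    a,b=r.camera('scene'),r.camera('top'); out=[]
    hit=[(p,d) for p in(a,b) for d in r.silhouettes('leg36',p) if d['p']>.3]
    for p,d in hit:
        m=d['pixels'].astype(float); u=np.argwhere(m)[:,::-1].mean(0); X=ray(p,u,.05)
        col=np.median(p['pixels'][d['pixels']],0).astype(int)
        out.append((('s' if p is a else 't'),X,col,p,m))
    return out
def leg(D,xy,z=0,views=None):
    L=[o for o in legs() if np.hypot(*(o[1][:2]-xy))<.035]
    for o in L: print(o[0],o[1][:2].round(3),o[2])
    for o in L: print(o[0],fit([(o[3],o[4])],[cyl(D)],o[1],z,False))
    return fit([(o[3],o[4]) for o in L],[cyl(D)],L[0][1],z,False)
E
python3 - <<'E'
from h import *
for o in legs(): print(o[0],o[1].round(3),o[2])
a,b=r.camera('scene'),r.camera('top')
cr=[box(-60,60,-120,120,0,10),box(-42.5,-31.5,-120,120,10,43),box(31.5,42.5,-120,120,10,43)]
ga=[box(-72,72,-105,105,0,12)]
for n,parts in(('cradle',cr),('gauge',ga)):
    v=[(p,mask(p,n)) for p in(a,b)]
    for vv in(v[:1],v[1:],v):
        p,m=vv[0]; u=np.argwhere(m)[:,::-1].mean(0); print(n,fit(vv,parts,[*ray(p,u,.01)[:2],-.25 if n=='cradle' else .1]))
for n in('handle','fixed_jaw','anvil_pad'):
    for p in(a,b):
        for d in r.silhouettes(n,p)[:2]: print(n,d['p'],np.round(d['box'],1))
print(r.read_state()['orientation'])
E
```

```text
s [0.648 0.053 0.05 ] [26 15  9]
s [0.601 0.189 0.05 ] [23 73 34]
s [0.667 0.179 0.05 ] [101  64  21]
s [ 0.651 -0.169  0.05 ] [62 15 10]
t [0.648 0.056 0.05 ] [71 53 37]
t [0.666 0.181 0.05 ] [143  99  42]
t [ 0.652 -0.167  0.05 ] [117  52  37]
t [0.6   0.191 0.05 ] [ 63 122  64]
cradle (array([ 0.44566019,  0.26616602, -0.22775134]), np.float64(0.041657570244592684))
cradle (array([ 0.61557127,  0.55823503, -0.21070764]), np.float64(1.3911483748853992))
cradle (array([ 0.44594454,  0.26638187, -0.22322206]), np.float64(3.546478332188745))Traceback (most recent call last):
  File "<stdin>", line 7, in <module>
  File "h.py", line 34, in mask
    return L[0]['pixels'].astype(float)
           ~^^^
IndexError: list index out of range
```

Run:
```python
from h import *
a,b=r.camera('scene'),r.camera('top')
cr=[box(-60,60,-120,120,0,10),box(-42.5,-31.5,-120,120,10,43),box(31.5,42.5,-120,120,10,43)]
ga=[box(-72,72,-105,105,0,12),box(-13,13,-101,-85,12,42),box(-72,-68,-105,105,12,21)]
v=[]
for p,uv in((a,(455,333)),(b,(234,312))): v.append((p,mask(p,'cradle',uv)))
for vv in(v[1:],v): print('cradle',fit(vv,cr,[.4457,.266,-.226]))
for p,uv in((a,(338,181)),(b,(408,309))):
    for d in r.silhouettes('gauge',p): 
        m=d['pixels'].astype(float); print('g',d['p'],d['box'],m.sum())
        if m.sum()>1500:
            u=np.argwhere(m)[:,::-1].mean(0); X=ray(p,u,.01); print('gauge',X,fit([(p,m)],ga,[*X[:2],.1]))
for n in('handle','carriage','fixed_jaw','anvil_pad','anvil'):
    for p in(a,b):
        for d in r.silhouettes(n,p)[:2]: print(n,'s' if p is a else 't',d['p'],np.round(d['box'],1))
print(r.read_state()['orientation'])
```

```text
cradle (array([ 0.44421856,  0.26670254, -0.22322224]), np.float64(0.03892457075623321))
cradle (array([ 0.44471258,  0.26679853, -0.22594855]), np.float64(0.08810640125995636))
g 0.88 [291.4, 145.1, 383.2, 219.3] 3713.0
gauge [ 0.47488662 -0.24166265  0.01      ] (array([ 0.47491301, -0.24601199,  0.13506975]), np.float64(0.03768423609680877))
g 0.88 [370.6, 280.1, 445.2, 338.5] 3512.0
gauge [ 0.47331298 -0.24586319  0.01      ] (array([ 0.47434759, -0.24584709,  0.14071005]), np.float64(0.022593684398588592))
handle s 0.75 [321.  164.8 367.5 206.9]
handle t 0.61 [383.3 285.6 416.2 331.4]
carriage t 0.73 [383.5 287.1 415.  332.3]
carriage t 0.42 [295.4 185.5 375.2 218.8]
fixed_jaw s 0.76 [307.3 146.1 328.  166.1]
fixed_jaw t 0.68 [435.3 295.8 444.4 317.3]
fixed_jaw t 0.32 [376.  239.  390.  254.3]
anvil_pad s 0.51 [330.  168.4 339.9 178. ]
anvil_pad t 0.35 [295.7 187.4 373.8 214.1]
anvil s 0.67 [411.7 277.4 502.6 385.1]
anvil t 0.67 [398.9 305.5 417.5 310.5]
anvil t 0.32 [297.1 238.4 313.5 253.9]
[-3.14159137e+00  2.52757726e-05  2.74483035e+00]
```

Run:
```python
import cv2
a=cv2.imread('pics/s0.png'); b=cv2.imread('pics/t0.png')
A=cv2.resize(a[135:225,285:395],(550,450),interpolation=cv2.INTER_CUBIC)
cv2.imwrite('pics/g.png',A)
```

```text
(no output)
```

View pics/g.png

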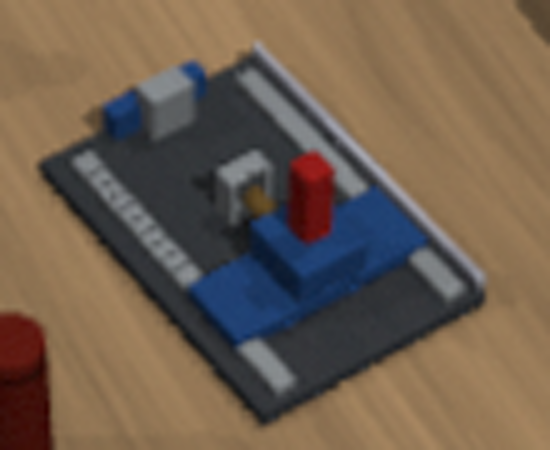

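```bash
cat >> h.py <<'E'
G=np.array([.4746,-.2459,.138]); C=np.array([.4447,.2668,-.226])
def g2w(x,y): return place(np.array([[x,y,0]]),G)[0,:2]
def c2w(x,y): return place(np.array([[x,y,0]]),C)[0,:2]
def handle(cams=('scene','top')):
    for n in cams:
        p=r.camera(n); q=p['pixels'].astype(int); u0=proj(p,[*g2w(0,.02),.08])[0]
        m=(q[...,0]>110)&(q[...,1]<.3*q[...,0])&(q[...,2]<.3*q[...,0])
        yy,xx=np.mgrid[:480,:640]; m&=np.hypot(xx-u0[0],yy-u0[1])<35; m=m.astype(float)
        if m.sum()<10: print(n,'none'); continue
        P=box(-9,9,-9,9,48,98); f=lambda s:np.abs(render(p,[place(P,[*g2w(s[1],s[0]),G[2]])])-m).sum()
        o=min((minimize(f,[y,0],method='Nelder-Mead',options=dict(initial_simplex=[[y,0],[y+.01,0],[y,.005]],xatol=2e-4)) for y in(-.02,.02,.06)),key=lambda o:o.fun)
        print(n,m.sum(),'handle gy %.4f gx %.4f'%tuple(o.x),o.fun,'face gap->%.4f'%(o.x[0]-.065+.085),'world',g2w(o.x[1],o.x[0]).round(4))
E
python3 - <<'E'
from h import *
handle()
for D,xy in((48,(.648,.054)),(36,(.652,-.168)),(30,(.667,.18))): print(D,leg(D,xy))
print('cradle a,b,c',[c2w(0,y) .round(4) for y in(-.075,0,.075)])
E
```

```text
scene 31.0 handle gy 0.0422 gx -0.0066 144.4549019607843 face gap->0.0622 world [ 0.4622 -0.205 ]
top 29.0 handle gy 0.0457 gx 0.0009 32.44313725490196 face gap->0.0657 world [ 0.4692 -0.2005]
s [0.649 0.055] [25 15  9]
t [0.649 0.057] [71 52 37]
s (array([0.65048741, 0.05740864]), np.float64(0.0630945956364197))
t (array([0.6478841 , 0.05683315]), np.float64(0.10005767012687428))
48 (array([0.64854801, 0.05676982]), np.float64(0.20053174804730312))
s [ 0.652 -0.169] [62 16 10]
t [ 0.651 -0.167] [117  52  37]
s (array([ 0.65249306, -0.16790147]), np.float64(0.0760291134709462))
t (array([ 0.65019701, -0.16592076]), np.float64(0.14789915966386552))
36 (array([ 0.65231961, -0.16696089]), np.float64(0.24160149090061991))
s [0.667 0.178] [100  64  20]
s (array([0.66806557, 0.17965026]), np.float64(0.14684095860566448))
30 (array([0.66806557, 0.17965026]), np.float64(0.14684095860566448))
cradle a,b,c [array([0.4279, 0.1937]), array([0.4447, 0.2668]), array([0.4615, 0.3399])]
```

```bash
python3 -m crank '[[[1,369,-612,0,10],[1,369,-612,0,10],[1,369,-612,0,10],[1,369,-612,0,10],[1,369,-612,0,10],[1,369,-612,0,10],[1,369,-612,0,10],[1,369,-612,0,10],[1,369,-612,0,10],[1,369,-612,0,10],[1,369,-612,0,10],[1,369,-612,0,10]]]' 30
```

```text
time_s: 4.8
tcp_pos: [0.6512, 0.0508, 0.2045]
orientation: [-3.14, 0.002, 2.913]
wrist_force: [-0.8, 0.2, -0.5]
opening: 0.0855
grasp_force: 0.0
```

```bash
python3 -m crank '[[[1,0,0,-60,0],[1,0,0,-60,0],[1,0,0,-60,0],[1,0,0,-60,0]]]'
python3 - <<'E'
from h import *
print(leg(48,(.649,.057)))
E
```

```text
time_s: 5.3
tcp_pos: [0.6507, 0.0576, 0.1466]
orientation: [3.14, 0.004, 2.92]
wrist_force: [0.1, -0.0, -0.3]
opening: 0.0859
grasp_force: 0.0
s [0.65  0.056] [27 17 10]
s (array([0.64996254, 0.05570077]), np.float64(0.14213185274109644))
(array([0.64996254, 0.05570077]), np.float64(0.14213185274109644))
```

```bash
python3 -m crank '[[[1,0,-1,-50,0],[1,0,-1,-104,0],[1,0,-1,-104,0],[1,0,-1,-104,0],[0,0,-1,-104,0],[0,0,-1,-104,0],[0,0,-1,-104,0],[0,0,-1,-104,0],[0,0,-1,-104,0],[0,0,-1,-104,0]]]' 40;  python3 -m crank '[[[0,0,0,60,0],[0,0,0,120,0],[0,0,0,150,0],[0,0,0,150,0]]]'
python3 - <<'E'
from h import *
print(g2w(0,-.054)-r.read_state()['tcp_pos'][:2],r.read_state()['orientation']); handle(['top'])
E
```

```text
time_s: 6.75
tcp_pos: [0.6507, 0.0559, 0.0423]
orientation: [3.14, 0.003, 2.919]
wrist_force: [-1.5, 0.4, 7.1]
opening: 0.047
grasp_force: 40.5
time_s: 7.25
tcp_pos: [0.6513, 0.0558, 0.1936]
orientation: [3.139, 0.006, 2.919]
wrist_force: [-0.2, 0.9, -1.4]
opening: 0.0471
grasp_force: 42.2
[-0.16922318 -0.35518605] [3.13917049 0.00634179 2.91913891]
top 29.0 handle gy 0.0457 gx 0.0009 32.44313725490196 face gap->0.0657 world [ 0.4692 -0.2005]
```

```bash
python3 -m crank '[[[0,-169,-355,0,0],[0,-169,-355,0,0],[0,-169,-355,0,0],[0,-169,-355,0,0],[0,-169,-355,0,0],[0,-169,-355,0,0],[0,-169,-355,0,0],[0,-169,-355,0,0],[0,-169,-355,0,0],[0,-169,-355,-60,0],[0,-169,-355,-60,0],[0,-169,-355,-60,0]]]';  python3 - <<'E'
from h import *
s=r.read_state();print((g2w(0,-.054)-s['tcp_pos'][:2]).round(4),s['tcp_pos'])
a=r.camera('scene'); save(a,'s1.png'); im=a['pixels'][60:260,250:450]
cv2.imwrite('pics/s1c.png',cv2.resize(im[...,::-1],(600,600),interpolation=cv2.INTER_CUBIC))
E
```

```text
time_s: 8.8
tcp_pos: [0.4814, -0.2982, 0.131]
orientation: [3.141, 0.001, 2.922]
wrist_force: [0.4, -0.3, -1.7]
opening: 0.047
grasp_force: 42.2
[ 0.0006 -0.0012] [ 0.48144093 -0.29818133  0.13100282]
```

View pics/s1c.png

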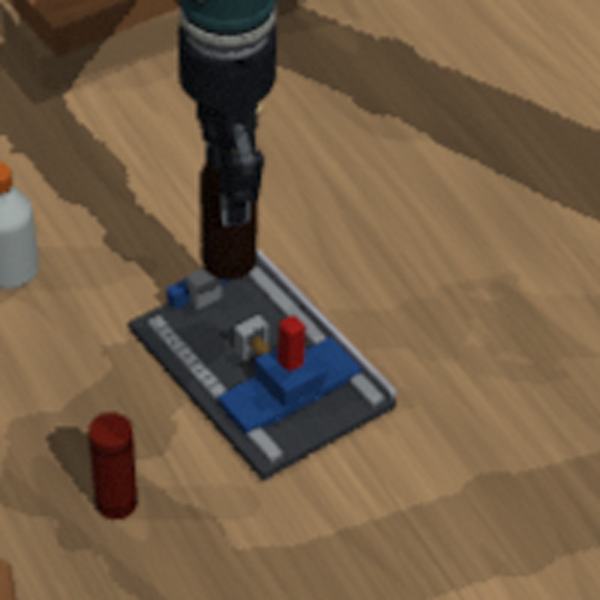

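The picture shows the leg held above the gap between the jaws, its lower end at crop px 228,270. I lower it onto the plate.

```bash
python3 -m crank '[[[0,0,-1,-40,0],[0,0,-1,-70,0],[0,0,-1,-76,0],[0,0,-1,-76,0],[0,0,-1,-76,0]]]'; python3 -m crank '[[[0.8,0,0,-1,0],[0.8,0,0,-1,0],[0.8,0,0,-1,0],[0.8,0,0,0,0],[0.8,0,0,60,0],[0.8,0,0,110,0],[0.8,0,0,110,0]]]'
python3 - <<'E'
from h import *
a=r.camera('scene'); save(a,'s2.png'); im=a['pixels'][60:260,250:450]
cv2.imwrite('pics/s2c.png',cv2.resize(im[...,::-1],(600,600),interpolation=cv2.INTER_CUBIC))
for d in r.silhouettes('leg36',a):
    m=d['pixels'].astype(float); X=ray(a,np.argwhere(m)[:,::-1].mean(0),.06); print(d['p'],X)
    if np.hypot(*(X[:2]-g2w(0,-.054)))<.05:
        q=fit([(a,m)],[cyl(48)],X,.012,False); print(q, place(np.array([[*(q[0]-G[:2]),0]]),[0,0,-G[2]]))
handle()
print(r.read_state()['tcp_pos'],g2w(0,.045))
E
```

```text
time_s: 9.48
tcp_pos: [0.4811, -0.3006, 0.0557]
orientation: [-3.141, 0.002, 2.919]
wrist_force: [0.1, 0.9, -1.0]
opening: 0.0467
grasp_force: 45.2
time_s: 10.35
tcp_pos: [0.4831, -0.3022, 0.1683]
orientation: [-3.139, 0.009, 2.919]
wrist_force: [-0.1, -0.5, -0.1]
opening: 0.0681
grasp_force: 0.0
0.91 [0.66960469 0.18166694 0.06      ]
0.75 [0.60339202 0.1925646  0.06      ]
0.37 [ 0.48494448 -0.18557058  0.06      ]
0.36 [ 0.48982372 -0.23129801  0.06      ]
scene 31.0 handle gy 0.0422 gx -0.0066 144.4549019607843 face gap->0.0622 world [ 0.4622 -0.205 ]
top 29.0 handle gy 0.0457 gx 0.0009 32.44313725490196 face gap->0.0657 world [ 0.4692 -0.2005]
[ 0.47906397 -0.29961645  0.16292557] [ 0.46840969 -0.20132781]
```

View pics/s2c.png

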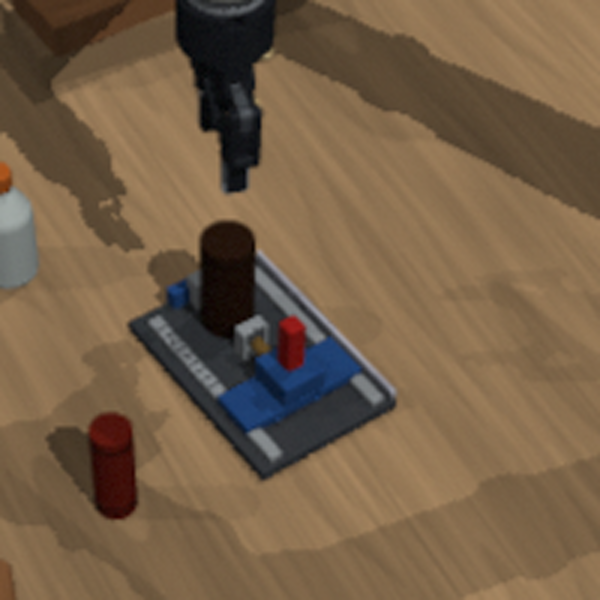

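The 48 leg stands upright between the jaws with the gripper clear above it. Next is the handle.

```bash
python3 -m crank '[[[0.5,-12,98,0,10.3],[0.5,-12,98,0,20.6],[0.5,-12,98,0,20.6],[0.5,-12,98,-50,20.6],[0.5,-12,98,-102,20.6],[0.5,-12,98,-102,20.6],[0.5,-12,98,-102,20.6],[0.5,-12,98,-102,20.6]]]'; sed -i 's/m=(q\[...,0\]>110)/m=(q[...,0]>60)/' h.py
python3 - <<'E'
from h import *
s=r.read_state(); print(s['tcp_pos'],s['wrist_force'], place(np.array([[*(np.array(s['tcp_pos'][:2])-G[:2]),0]]),[0,0,-G[2]]))
a=r.camera('scene');cv2.imwrite('pics/s3c.png',cv2.resize(a['pixels'][100:230,260:430][...,::-1],(680,520),interpolation=cv2.INTER_CUBIC))
E
```

```text
time_s: 11.55
tcp_pos: [0.4696, -0.2033, 0.064]
orientation: [-3.14, 0.003, -3.005]
wrist_force: [0.2, 1.4, 0.2]
opening: 0.0429
grasp_force: 0.0
[ 0.46960031 -0.20326054  0.06397669] [0.22418928 1.36162166 0.21712709] [[0.00091343 0.04292186 0.        ]]
```

View pics/s3c.png

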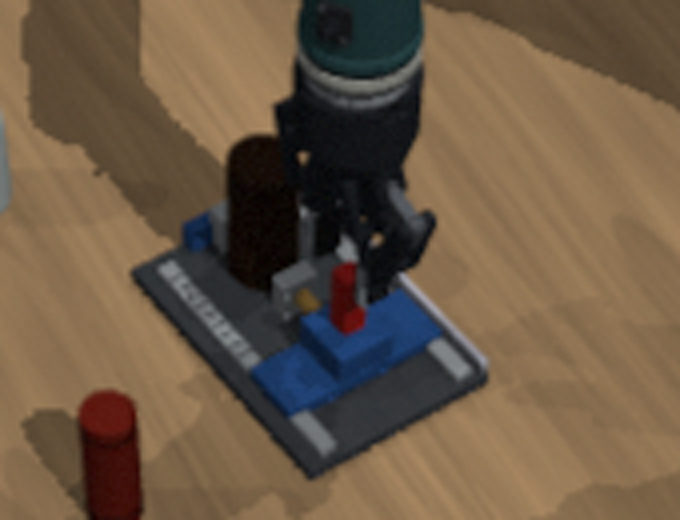

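Run:
```python
from h import *
a=r.camera('scene')
f=lambda X:place(np.array([[*(X[:2]-G[:2]),0]]),[0,0,-G[2]])[0,:2].round(4)
for z in(.065,.075): print(f(ray(a,(355,173.7),z)))
print('handle base mid', f(ray(a,(260+347/4,100+320/4),.048)),'top',f(ray(a,(260+345/4,100+270/4),.098)))
print(proj(a,[[*g2w(0,.043),.098],[*g2w(0,.043),.048],[*g2w(0,-.013),.042]]))
handle()
```

```text
[-0.0221  0.0503]
[-0.0164  0.0573]
handle base mid [-0.0015  0.0438] top [0.0023 0.0443]
[[346.70102278 166.79113819]
 [346.09997955 180.06797922]
 [333.49129202 168.27056243]]
scene 72.0 handle gy 0.0438 gx 0.0001 103.76470588235293 face gap->0.0638 world [ 0.4686 -0.2025]
top none
```

```bash
python3 -m crank '[[[0,-1,0,0,0],[0,-1,0,0,0],[0,-1,0,0,0],[0,-1,0,0,0],[0,-1,0,0,0]]]' 30
python3 - <<'E'
from h import *
f=lambda X:place(np.array([[*(np.array(X[:2])-G[:2]),0]]),[0,0,-G[2]])[0,:2].round(4)
print(f(r.read_state()['tcp_pos'])); handle(['scene']); print(g2w(0,-.022)-g2w(0,0))
E
```

```text
time_s: 12.38
tcp_pos: [0.4671, -0.2023, 0.0628]
orientation: [3.142, 0.0, -3.004]
wrist_force: [-0.8, 0.5, 4.5]
opening: 0.0171
grasp_force: 30.2
[-0.0014  0.0442]
scene 73.0 handle gy 0.0427 gx 0.0000 102.6392156862745 face gap->0.0627 world [ 0.4687 -0.2036]
[ 0.00302637 -0.02179085]
```

```bash
python3 -m crank '[[[0,1,-5,0,0],[0,1,-10,0,0],[0,2,-12,0,0],[0,2,-12,0,0]]]'; python3 -m crank '[[[0,0,-2,0,0],[0,1,-4,0,0],[0,1,-6,0,0],[0,1,-8,0,0],[0,1,-10,0,0],[0,1,-10,0,0],[0,1,-10,0,0],[0,1,-10,0,0]]]'
python3 - <<'E'
from h import *
f=lambda X:place(np.array([[*(np.array(X[:2])-G[:2]),0]]),[0,0,-G[2]])[0,:2].round(4)
print(f(r.read_state()['tcp_pos'])); handle(['scene'])
a=r.camera('scene');cv2.imwrite('pics/s4c.png',cv2.resize(a['pixels'][125:205,280:390][...,::-1],(770,560),interpolation=cv2.INTER_CUBIC))
E
```

```text
time_s: 12.92
tcp_pos: [0.4685, -0.2126, 0.0628]
orientation: [3.139, -0.001, -3.004]
wrist_force: [-1.1, 4.0, 7.6]
opening: 0.0168
grasp_force: 30.4
time_s: 13.92
tcp_pos: [0.4695, -0.2201, 0.0627]
orientation: [3.137, -0.002, -3.002]
wrist_force: [-1.9, 7.4, 9.4]
opening: 0.0171
grasp_force: 30.6
[-0.0015  0.0262]
scene 79.0 handle gy 0.0256 gx -0.0004 95.6392156862745 face gap->0.0456 world [ 0.4707 -0.2206]
```

View pics/s4c.png

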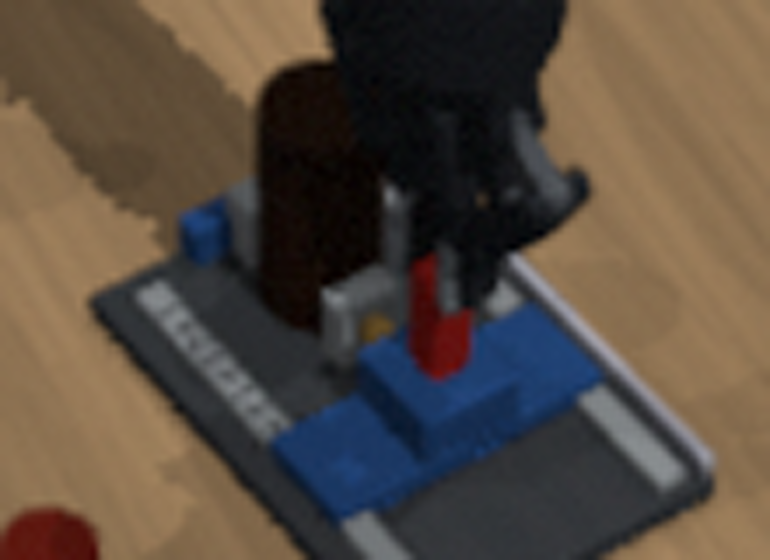

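The moving jaw now touches the leg, at about 2.5 mm of yield. I push further and hold.

```bash
python3 -m crank '[[[0,0,-2,0,0],[0,1,-4,0,0],[0,1,-5,0,0],[0,1,-5,0,0],[0,1,-5,0,0],[0,1,-5,0,0],[0,1,-5,0,0],[0,1,-5,0,0],[0,1,-5,0,0]]]'
python3 - <<'E'
from h import *
f=lambda X:place(np.array([[*(np.array(X[:2])-G[:2]),0]]),[0,0,-G[2]])[0,:2].round(4)
print(f(r.read_state()['tcp_pos'])); handle(['scene'])
E
```

```text
time_s: 15.15
tcp_pos: [0.47, -0.224, 0.0627]
orientation: [3.135, -0.003, -3.001]
wrist_force: [-1.7, 9.6, 11.7]
opening: 0.0165
grasp_force: 30.8
[-0.0016  0.0223]
scene 74.0 handle gy 0.0203 gx -0.0017 100.1921568627451 face gap->0.0403 world [ 0.4701 -0.226 ]
```

Both jaws press with about 6 mm of spring yield. Now I open them and let go of the handle.

```bash
python3 -m crank '[[[0,-1,10,0,0],[0,-3,20,0,0],[0,-4,31,0,0],[0,-4,31,0,0],[0,-4,31,0,0],[0.5,-4,31,0,0],[0.5,-4,31,0,0],[0.5,-4,31,0,0],[0.5,-4,31,60,0],[0.5,-4,31,110,0],[0.5,-4,31,110,0]]]'
python3 - <<'E'
from h import *
handle()
a=r.camera('scene'); save(a,'s5.png')
q=a['pixels'].astype(int); m=(q.max(2)<45)
for z in (.112,.06): print(proj(a,[*g2w(0,-.061),z]))
s=r.read_state(); print(s['tcp_pos'],s['orientation'],g2w(0,-.061)-s['tcp_pos'][:2])
cv2.imwrite('pics/s5c.png',cv2.resize(a['pixels'][105:215,270:390][...,::-1],(600,550),interpolation=cv2.INTER_CUBIC))
E
```

```text
time_s: 16.58
tcp_pos: [0.4702, -0.1993, 0.1757]
orientation: [-3.138, 0.008, -3.004]
wrist_force: [0.1, 1.4, -0.3]
opening: 0.0428
grasp_force: 0.0
scene 115.0 handle gy 0.0469 gx -0.0031 60.96078431372548 face gap->0.0669 world [ 0.4651 -0.1999]
top none
[[323.03538427 138.18574811]]
[[323.0599858  152.42546854]]
[ 0.46635517 -0.19793433  0.17144816] [ 3.14079683e+00 -1.39678339e-03 -3.00418241e+00] [ 0.01663614 -0.10838575]
```

View pics/s5c.png

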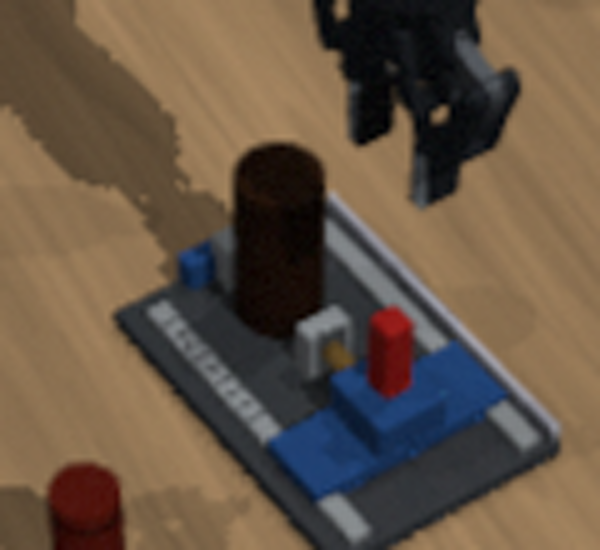

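```bash
cat >> h.py <<'E'
def w2g(X): return place(np.array([[*(np.array(X[:2])-G[:2]),0]]),[0,0,-G[2]])[0,:2].round(4)
E
python3 - <<'E'
from h import *
a=r.camera('scene'); X=ray(a,(326,139.4),.112); print(X,w2g(X))
s=r.read_state()['tcp_pos']; print(s, X-s)
E
```

```text
[ 0.47816692 -0.29905556  0.112     ] [-0.0038 -0.0531]
[ 0.46600889 -0.19785074  0.17098145] [ 0.01215803 -0.10120482 -0.05898145]
```

```bash
python3 -m crank '[[[1,14,-103,0,-10.3],[1,14,-103,0,-20.6],[1,14,-103,0,-20.6],[1,14,-103,0,-20.6],[1,14,-103,-60,-20.6],[1,14,-103,-119,-20.6],[1,14,-103,-119,-20.6],[1,14,-103,-119,-20.6],[0,14,-103,-119,-20.6],[0,14,-103,-119,-20.6],[0,14,-103,-119,-20.6],[0,14,-103,-119,-20.6]]]' 30;  python3 -m crank '[[[0,0,0,0,0],[0,0,0,60,0],[0,0,0,120,0],[0,0,0,150,0],[0,0,0,150,0]]]'
python3 - <<'E'
from h import *
s=r.read_state()['tcp_pos']
for y in(-.075,0,.075):
    print(y,'outside +x 80mm:',((c2w(.080,y)-s[:2])*1000).round(),'centre',((c2w(0,y)-s[:2])*1000).round(),np.hypot(*c2w(.08,y)))
E
```

```text
time_s: 18.27
tcp_pos: [0.4825, -0.3018, 0.0553]
orientation: [-3.141, 0.003, 2.92]
wrist_force: [-0.3, 1.1, 7.8]
opening: 0.0473
grasp_force: 29.7
time_s: 18.9
tcp_pos: [0.4828, -0.3024, 0.2065]
orientation: [-3.14, 0.007, 2.919]
wrist_force: [-0.8, 0.1, -1.2]
opening: 0.047
grasp_force: 32.3
-0.075 outside +x 80mm: [ 23. 478.] centre [-55. 496.] 0.5355303553655894
0 outside +x 80mm: [ 40. 551.] centre [-38. 569.] 0.57889325400894
0.075 outside +x 80mm: [ 57. 624.] centre [-21. 642.] 0.6282452049607096
```

```bash
python3 -m crank '[[[0,57,624,0,0],[0,57,624,0,0],[0,57,624,0,0],[0,57,624,0,0],[0,57,624,0,0],[0,57,624,0,0],[0,57,624,0,0],[0,57,624,0,0],[0,57,624,0,0],[0,57,624,0,0],[0,57,624,0,0],[0,57,624,0,0]]]'; python3 -m crank '[[[0,0,0,0,0],[0,0,0,0,0],[0,0,0,-50,0],[0,0,0,-80,0],[0,0,0,-80,0]]]'
python3 - <<'E'
from h import *
s=r.read_state(); print(s['tcp_pos'],((c2w(.080,.075)-s['tcp_pos'][:2])*1000).round(1),s['orientation'])
E
```

```text
time_s: 20.4
tcp_pos: [0.5369, 0.3218, 0.2013]
orientation: [-3.138, -0.002, 2.92]
wrist_force: [0.3, -0.2, -1.2]
opening: 0.047
grasp_force: 32.2
time_s: 21.02
tcp_pos: [0.5364, 0.3204, 0.121]
orientation: [-3.137, -0.004, 2.918]
wrist_force: [0.3, -0.7, -0.6]
opening: 0.0474
grasp_force: 32.3
[0.5364441  0.32038828 0.12100961] [3.  1.6] [-3.1371057  -0.00380594  2.91802878]
```

```bash
python3 -m crank '[[[0,-1,2,-30,0],[0,-1,2,-57,0],[0,-1,2,-57,0],[0,-1,2,-57,0]]]' 25; python3 -m crank '[[[0,-8,2,0,0],[0,-15,3,2,0],[0,-22,5,4,0],[0,-29,6,5,0],[0,-36,8,6,0],[0,-44,10,6,0],[0,-51,12,5,0],[0,-51,12,5,0]]]' 25
python3 - <<'E'
from h import *
print(r.read_state()['tcp_pos'])
a=r.camera('scene');cv2.imwrite('pics/s6c.png',cv2.resize(a['pixels'][230:410,370:550][...,::-1],(540,540),interpolation=cv2.INTER_CUBIC))
E
```

```text
time_s: 21.52
tcp_pos: [0.5387, 0.3252, 0.0681]
orientation: [3.139, 0.002, 2.919]
wrist_force: [-0.9, -1.1, -0.6]
opening: 0.0472
grasp_force: 32.3
time_s: 22.52
tcp_pos: [0.4848, 0.3364, 0.0711]
orientation: [-3.14, -0.001, 2.92]
wrist_force: [2.5, -1.0, 0.5]
opening: 0.0474
grasp_force: 31.5
[0.48480247 0.33643255 0.07105251]
```

View pics/s6c.png

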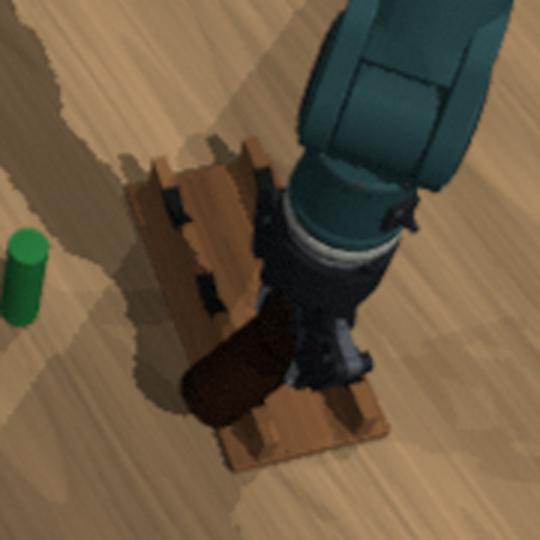

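It works: the leg is tilting over the rail notch of groove c (crop px 240,370). I carry on to horizontal.

```bash
python3 -m crank '[[[0,-7,2,-3,0],[0,-14,3,-7,0],[0,-20,5,-12,0],[0,-27,6,-17,0],[0,-32,7,-23,0],[0,-36,8,-28,0],[0,-37,8,-30,0],[0,-37,8,-30,0],[0,-37,8,-30,0]]]' 25
python3 - <<'E'
from h import *
s=r.read_state()['tcp_pos'];print(s,(s[:2]-c2w(-.015,.075))*1000)
a=r.camera('scene');cv2.imwrite('pics/s7c.png',cv2.resize(a['pixels'][270:410,390:530][...,::-1],(420,420),interpolation=cv2.INTER_CUBIC))
E
```

```text
time_s: 23.7
tcp_pos: [0.4492, 0.3446, 0.0411]
orientation: [-3.141, -0.0, 2.919]
wrist_force: [-1.8, 0.5, 2.1]
opening: 0.0471
grasp_force: 29.7
[0.44915634 0.34457851 0.04111484] [2.26882102 1.32450826]
```

View pics/s7c.png

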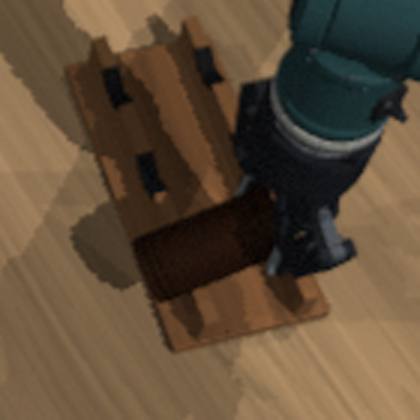

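The leg lies flat in groove c (crop px 205,245). I release it, lift, and check the other legs.

```bash
python3 -m crank '[[[0.72,0,0,0,0],[0.72,0,0,0,0],[0.72,0,0,0,0],[0.72,0,0,60,0],[0.72,0,0,120,0],[0.72,0,0,155,0],[0.72,0,0,155,0]]]'
python3 - <<'E'
from h import *
a=r.camera('scene'); L=[]
for n in('leg48','leg36'):
  for d in r.silhouettes(n,a):
    m=d['pixels'].astype(float); u=np.argwhere(m)[:,::-1].mean(0); X=ray(a,u,.05); print(d['p'],X.round(3),d['box'])
    if np.hypot(*(X[:2]-c2w(0,.075)))<.04:
        P=cyl(48)[:,[2,1,0]]-[.05,0,0]; q=fit([(a,m)],[P],[*c2w(0,.075),C[2]],.0617); print(q,place(np.array([[*(q[0][:2]-C[:2]),0]]),[0,0,-C[2]]))
for D,xy in((36,(.652,-.168)),(30,(.667,.18))): print(D,leg(D,xy))
s=r.read_state(); print(s['tcp_pos'])
cv2.imwrite('pics/s8c.png',cv2.resize(a['pixels'][270:410,390:530][...,::-1],(420,420),interpolation=cv2.INTER_CUBIC))
E
```

```text
time_s: 24.62
tcp_pos: [0.4511, 0.3462, 0.1995]
orientation: [3.136, 0.004, 2.919]
wrist_force: [0.1, -0.4, 0.0]
opening: 0.0618
grasp_force: 0.0
0.92 [ 0.651 -0.168  0.05 ] [282.9, 201.3, 295.8, 231.8]
0.68 [0.668 0.181 0.05 ] [337.6, 315.5, 356.7, 349.9]
0.58 [0.601 0.189 0.05 ] [368.6, 307.7, 387.4, 335.7]
0.92 [ 0.651 -0.168  0.05 ] [282.9, 201.3, 295.8, 231.8]
0.68 [0.668 0.181 0.05 ] [337.6, 315.5, 356.7, 349.9]
0.58 [0.601 0.189 0.05 ] [368.6, 307.7, 387.4, 335.7]
s [ 0.652 -0.17 ] [65 17 11]
t [ 0.652 -0.167] [122  54  40]
s (array([ 0.65246633, -0.16773038]), np.float64(0.061679790026246725))
t (array([ 0.65178373, -0.16622663]), np.float64(0.0979326513213981))
36 (array([ 0.65249558, -0.16686709]), np.float64(0.17706264977747346))
s [0.669 0.18 ] [102  65  22]
s (array([0.67029059, 0.181223  ]), np.float64(0.17979202234983704))
30 (array([0.67029059, 0.181223  ]), np.float64(0.17979202234983704))
[0.44899521 0.34452154 0.19562189]
```

View pics/s8c.png

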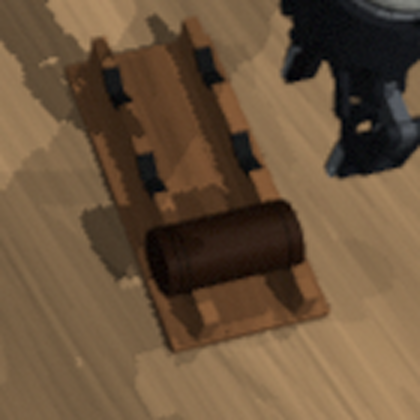

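Picture: the 48 leg lies in the notches of groove c, with its ends at about crop px 165,263 and 285,230. Next the 36 leg.

```bash
python3 -m crank '[[[1,203,-512,0,0],[1,203,-512,0,0],[1,203,-512,0,0],[1,203,-512,0,0],[1,203,-512,0,0],[1,203,-512,0,0],[1,203,-512,0,0],[1,203,-512,0,0],[1,203,-512,0,0],[1,203,-512,0,0],[1,203,-512,0,0],[1,203,-512,0,0]]]' 40
python3 - <<'E'
from h import *
a=r.camera('scene')
e=[ray(a,(390+u/3,270+v/3),.0617) for u,v in((165,263),(285,230))]
for X in e: print('leg48 end', place(np.array([[*(X[:2]-C[:2]),0]]),[0,0,-C[2]]))
for o in legs():
    if o[1][1]<0: print(o[0],o[1])
print(r.read_state()['tcp_pos'])
E
```

```text
time_s: 26.68
tcp_pos: [0.6519, -0.1647, 0.196]
orientation: [3.14, -0.001, 2.922]
wrist_force: [0.6, 0.2, -0.0]
opening: 0.0854
grasp_force: 0.0
leg48 end [[0.05915325 0.07879827 0.        ]]
leg48 end [[-0.0313679   0.07549941  0.        ]]
s [ 0.65268332 -0.16753625  0.05      ]
t [ 0.65045366 -0.16144285  0.05      ]
[ 0.652157   -0.16625226  0.19633448]
```

```bash
python3 -m crank '[[[1,0,-1,-60,0],[1,0,-1,-120,0],[1,0,-1,-156,0],[1,0,-1,-156,0],[1,0,-1,-156,0],[0,0,-1,-156,0],[0,0,-1,-156,0],[0,0,-1,-156,0],[0,0,-1,-156,0],[0,0,-1,-156,0],[0,0,-1,-156,0]]]' 40;  python3 -m crank '[[[0,0,0,60,0],[0,0,0,120,0],[0,0,0,150,0],[0,0,0,150,0]]]'
python3 - <<'E'
from h import *
s=r.read_state(); print((g2w(0,-.058)-s['tcp_pos'][:2])*1000,s['tcp_pos'])
for n in('scene','top'):
    p=r.camera(n); q=p['pixels'].astype(int); u=proj(p,[*c2w(0,.075),.06])[0]; yy,xx=np.mgrid[:480,:640]
    k=np.hypot(xx-u[0],yy-u[1])<30
    for T in((110,140) if n=='scene' else (190,)):
        pass
    P=cyl(48)[:,[2,1,0]]-[.05,0,0]
    for T in(35,50,70,90):
        m=((q.max(2)<T)&k).astype(float)
        if m.sum()<50: continue
        x,f=fit([(p,m)],[P],[*c2w(0,.075),C[2]],.0617); print(n,T,m.sum(),place(np.array([[*(x[:2]-C[:2]),0]]),[0,0,-C[2]])[0,:2].round(4),(x[2]-C[2]).round(3),round(f,3))
E
```

```text
time_s: 28.3
tcp_pos: [0.6532, -0.1682, 0.0414]
orientation: [3.141, 0.002, 2.92]
wrist_force: [-0.5, 1.1, 4.9]
opening: 0.0352
grasp_force: 39.4
time_s: 28.8
tcp_pos: [0.654, -0.169, 0.1932]
orientation: [-3.142, 0.006, 2.919]
wrist_force: [0.6, 0.4, -0.8]
opening: 0.035
grasp_force: 40.1
[-171.41518754 -134.31196517] [ 0.65399381 -0.16903663  0.19319293]
scene 35 535.0 [0.0099 0.0764] -0.002 1.457
scene 50 1152.0 [0.0097 0.0765] -0.011 0.284
scene 70 1524.0 [0.0132 0.0759] -0.018 0.335
scene 90 1740.0 [0.0111 0.0759] -0.019 0.402
top 70 417.0 [0.0126 0.074 ] 0.001 0.696
top 90 808.0 [0.0129 0.0739] -0.003 0.273
```

```bash
python3 -m crank '[[[0,-171,-134,0,0],[0,-171,-134,0,0],[0,-171,-134,0,0],[0,-171,-134,0,0],[0,-171,-134,0,0],[0,-171,-134,0,0],[0,-171,-134,-60,0],[0,-171,-134,-100,0],[0,-171,-134,-100,0],[0,-171,-134,-100,0]]]'
python3 - <<'E'
from h import *
s=r.read_state(); print((g2w(0,-.058)-s['tcp_pos'][:2])*1000,s['tcp_pos'])
E
```

```text
time_s: 30.15
tcp_pos: [0.483, -0.3019, 0.091]
orientation: [3.142, 0.002, 2.921]
wrist_force: [0.3, -0.4, 0.1]
opening: 0.0353
grasp_force: 40.2
[-0.37736419 -1.43438276] [ 0.48295598 -0.30191422  0.09095359]
```

```bash
python3 -m crank '[[[0,0,-1,-20,0],[0,0,-1,-32,0],[0,0,-1,-37,0],[0,0,-1,-37,0],[0,0,-1,-37,0]]]'; python3 -m crank '[[[0.7,0,0,-1,0],[0.7,0,0,-1,0],[0.7,0,0,-1,0],[0.7,0,0,0,0],[0.7,0,0,60,0],[0.7,0,0,110,0],[0.7,0,0,110,0],[0.7,0,0,110,0]]]'
python3 - <<'E'
from h import *
handle(['scene']); a=r.camera('scene')
for d in r.silhouettes('leg36',a):
    m=d['pixels'].astype(float); X=ray(a,np.argwhere(m)[:,::-1].mean(0),.06)
    if np.hypot(*(X[:2]-g2w(0,-.06)))<.05:
        q=fit([(a,m)],[cyl(36)],X,.012,False); print(q,w2g(q[0]))
    else: print(d['p'],X)
s=r.read_state()['tcp_pos']; print(s,(g2w(0,.046)-s[:2])*1000)
E
```

```text
time_s: 30.78
tcp_pos: [0.4815, -0.3035, 0.0537]
orientation: [-3.141, 0.001, 2.919]
wrist_force: [-0.4, -0.2, -0.6]
opening: 0.0352
grasp_force: 40.1
time_s: 31.78
tcp_pos: [0.4807, -0.303, 0.163]
orientation: [3.141, -0.001, 2.919]
wrist_force: [-0.5, 0.5, -1.0]
opening: 0.0601
grasp_force: 0.0
scene 286.0 handle gy 0.0469 gx -0.0031 233.9607843137255 face gap->0.0669 world [ 0.4651 -0.1999]
(array([ 0.48144573, -0.30127195]), np.float64(0.07184482395108581)) [-0.0008 -0.0558]
0.78 [0.47661331 0.33624225 0.06      ]
0.66 [0.60346827 0.19272693 0.06      ]
0.61 [0.66997964 0.18353924 0.06      ]
[ 0.48002571 -0.30259682  0.16164904] [-11.75357675 102.25950701]
```

```bash
python3 -m crank '[[[0.5,-12,102,0,10.3],[0.5,-12,102,0,20.6],[0.5,-12,102,0,20.6],[0.5,-12,102,-50,20.6],[0.5,-12,102,-99,20.6],[0.5,-12,102,-99,20.6],[0.5,-12,102,-99,20.6],[0,-12,102,-99,20.6],[0,-12,102,-99,20.6],[0,-12,102,-99,20.6],[0,-12,102,-99,20.6],[0,-12,102,-99,20.6]]]' 30
python3 - <<'E'
from h import *
s=r.read_state()['tcp_pos']; print(s,w2g(s),(g2w(0,.010)-s[:2])*1000)
E
```

```text
time_s: 33.42
tcp_pos: [0.4703, -0.2011, 0.0661]
orientation: [-3.141, 0.003, -3.004]
wrist_force: [-1.2, 1.7, 4.2]
opening: 0.0165
grasp_force: 30.2
[ 0.4703417  -0.20106475  0.0660577 ] [0.0019 0.045 ] [  2.88267298 -34.93032331]
```

```bash
python3 -m crank '[[[0,1,-6,0,0],[0,2,-12,0,0],[0,3,-18,0,0],[0,3,-24,0,0],[0,4,-28,0,0],[0,4,-31,0,0],[0,5,-34,0,0],[0,5,-36,0,0],[0,5,-36,0,0],[0,5,-36,0,0],[0,5,-36,0,0]]]'
python3 - <<'E'
from h import *
s=r.read_state()['tcp_pos']; print(s,w2g(s)); handle(['scene'])
E
```

```text
time_s: 34.8
tcp_pos: [0.4747, -0.2333, 0.066]
orientation: [3.138, 0.001, -3.002]
wrist_force: [-0.6, 8.2, 8.0]
opening: 0.0166
grasp_force: 30.6
[ 0.47469656 -0.23330354  0.06603938] [0.0018 0.0125]
scene 73.0 handle gy 0.0091 gx -0.0020 102.8392156862745 face gap->0.0291 world [ 0.4713 -0.2372]
```

```bash
python3 -m crank '[[[0,0,-2,0,0],[0,0,-4,0,0],[0,0,-4,0,0],[0,0,-4,0,0],[0,0,-4,0,0],[0,0,-4,0,0],[0,0,-4,0,0],[0,0,-4,0,0],[0,0,-4,0,0],[0,0,-4,0,0]]]'
python3 - <<'E'
from h import *
s=r.read_state()['tcp_pos']; print(s,w2g(s))
a=r.camera('scene');cv2.imwrite('pics/s9c.png',cv2.resize(a['pixels'][125:205,280:390][...,::-1],(770,560),interpolation=cv2.INTER_CUBIC))
E
```

```text
time_s: 36.1
tcp_pos: [0.4751, -0.2359, 0.0661]
orientation: [3.136, 0.001, -3.001]
wrist_force: [-0.7, 10.4, 10.0]
opening: 0.0169
grasp_force: 30.6
[ 0.47505935 -0.23593442  0.06606084] [0.0018 0.0098]
```

View pics/s9c.png

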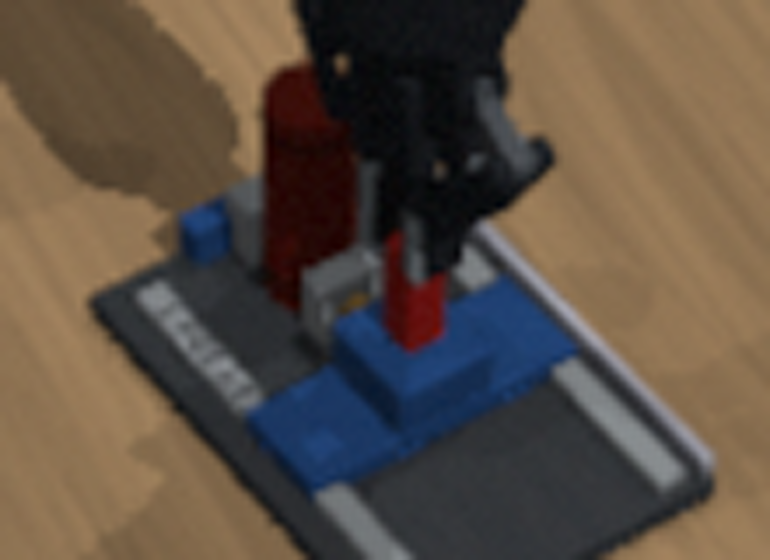

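The 36 leg stands clamped (crop px 310,200) and the moving jaw is pushed back visibly. Now I open.

```bash
python3 -m crank '[[[0,-1,10,0,0],[0,-3,20,0,0],[0,-4,30,0,0],[0,-5,38,0,0],[0,-5,38,0,0],[0,-5,38,0,0],[0.5,-5,38,0,0],[0.5,-5,38,0,0],[0.5,-5,38,0,0],[0.5,-5,38,60,0],[0.5,-5,38,110,0],[0.5,-5,38,110,0]]]'
python3 - <<'E'
from h import *
handle(['scene']); a=r.camera('scene')
for d in r.silhouettes('leg36',a):
    m=d['pixels'].astype(float); X=ray(a,np.argwhere(m)[:,::-1].mean(0),.06)
    if np.hypot(*(X[:2]-g2w(0,-.06)))<.05:
        q=fit([(a,m)],[cyl(36)],X,.012,False); print(q,w2g(q[0]))
s=r.read_state()['tcp_pos']; print(s,(g2w(0,-.065)-s[:2])*1000)
E
```

```text
time_s: 37.65
tcp_pos: [0.472, -0.2043, 0.1777]
orientation: [-3.138, 0.007, -3.004]
wrist_force: [0.7, -0.1, -1.0]
opening: 0.0426
grasp_force: 0.0
scene 166.0 handle gy 0.0409 gx 0.0011 115.7686274509804 face gap->0.0609 world [ 0.4701 -0.2052]
(array([ 0.48119246, -0.30715707]), np.float64(0.06539768308158336)) [-0.0019 -0.0616]
[ 0.46822499 -0.20295141  0.17339875] [  15.31656159 -107.33064102]
```

```bash
python3 -m crank '[[[1,13,-105,0,-10.3],[1,13,-105,0,-20.6],[1,13,-105,0,-20.6],[1,13,-105,0,-20.6],[1,13,-105,-60,-20.6],[1,13,-105,-120,-20.6],[1,13,-105,-120,-20.6],[1,13,-105,-120,-20.6],[0,13,-105,-120,-20.6],[0,13,-105,-120,-20.6],[0,13,-105,-120,-20.6],[0,13,-105,-120,-20.6]]]' 30;  python3 -m crank '[[[0,0,0,0,0],[0,0,0,0,0],[0,0,0,60,0],[0,0,0,120,0],[0,0,0,150,0],[0,0,0,150,0]]]'
python3 - <<'E'
from h import *
s=r.read_state()['tcp_pos']; print(s)
print('b outside +x 75mm:',((c2w(.075,0)-s[:2])*1000).round(1))
E
```

```text
time_s: 39.3
tcp_pos: [0.4833, -0.3084, 0.0557]
orientation: [3.142, 0.002, 2.92]
wrist_force: [-0.1, 2.3, 7.6]
opening: 0.0351
grasp_force: 29.1
time_s: 40.05
tcp_pos: [0.4839, -0.3094, 0.2074]
orientation: [-3.14, 0.007, 2.919]
wrist_force: [0.8, -0.3, -1.1]
opening: 0.0352
grasp_force: 30.5
[ 0.48388222 -0.30944274  0.20737964]
b outside +x 75mm: [ 33.9 559.4]
```

```bash
python3 -m crank '[[[0,34,559,0,0],[0,34,559,0,0],[0,34,559,0,0],[0,34,559,0,0],[0,34,559,0,0],[0,34,559,0,0],[0,34,559,0,0],[0,34,559,0,0],[0,34,559,0,0],[0,34,559,0,0],[0,34,559,0,0],[0,34,559,0,0]]]'; python3 -m crank '[[[0,0,0,0,0],[0,0,0,-50,0],[0,0,0,-90,0],[0,0,0,-90,0],[0,0,0,-90,0]]]'
python3 - <<'E'
from h import *
s=r.read_state(); print(s['tcp_pos'],((c2w(.075,0)-s['tcp_pos'][:2])*1000).round(1),s['orientation'])
E
```

```text
time_s: 41.55
tcp_pos: [0.5158, 0.2482, 0.2034]
orientation: [-3.139, -0.001, 2.917]
wrist_force: [0.0, 0.2, -1.0]
opening: 0.0353
grasp_force: 30.5
time_s: 42.18
tcp_pos: [0.5173, 0.2507, 0.1154]
orientation: [3.14, 0.002, 2.918]
wrist_force: [-0.5, 0.6, 0.2]
opening: 0.0354
grasp_force: 30.5
[0.51729202 0.2506929  0.115409  ] [ 0.5 -0.7] [3.14034600e+00 1.56362897e-03 2.91843008e+00]
```

```bash
python3 -m crank '[[[0,0,0,-30,0],[0,0,0,-51,0],[0,0,0,-51,0],[0,0,0,-51,0]]]' 25; python3 -m crank '[[[0,-8,2,0,0],[0,-16,3,1,0],[0,-24,5,2,0],[0,-33,8,3,0],[0,-42,10,3,0],[0,-49,11,2,0],[0,-56,13,0,0],[0,-62,14,-3,0],[0,-68,16,-7,0],[0,-74,17,-12,0],[0,-80,18,-17,0],[0,-84,19,-24,0]]]' 25; python3 -m crank '[[[0,-3,1,-5,0],[0,-4,1,-7,0],[0,-4,1,-8,0],[0,-8,2,-8,0],[0,-8,2,-8,0],[0,-8,2,-8,0]]]' 25
python3 - <<'E'
from h import *
c=lambda X:place(np.array([[*(np.array(X[:2])-C[:2]),0]]),[0,0,-C[2]])[0,:2].round(4)
print(c(r.read_state()['tcp_pos']))
a=r.camera('scene');save(a,'s10.png')
im=a['pixels'][265:405,385:525][...,::-1]; cv2.imwrite('pics/s10c.png',cv2.resize(im,(560,560),interpolation=cv2.INTER_CUBIC))
E
```

```text
time_s: 42.68
tcp_pos: [0.5177, 0.2513, 0.065]
orientation: [3.139, 0.003, 2.919]
wrist_force: [0.2, 0.0, -1.0]
opening: 0.035
grasp_force: 30.5
time_s: 44.18
tcp_pos: [0.4308, 0.2698, 0.0387]
orientation: [-3.141, -0.001, 2.92]
wrist_force: [-0.0, 2.0, 3.1]
opening: 0.0351
grasp_force: 26.1
time_s: 44.92
tcp_pos: [0.4247, 0.2715, 0.0313]
orientation: [3.141, 0.001, 2.919]
wrist_force: [1.9, 0.8, 1.6]
opening: 0.0353
grasp_force: 25.6
[-0.0205  0.0001]
```

View pics/s10c.png

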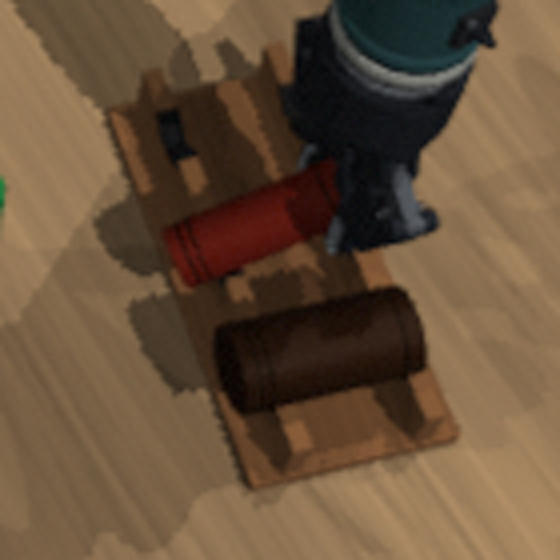

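The red leg lies in groove b; its far end (crop px 335,180) is still a little high and should drop on release.

```bash
python3 -m crank '[[[0.58,0,0,0,0],[0.58,0,0,0,0],[0.58,0,0,0,0],[0.58,0,0,0,0],[0.58,0,0,60,0],[0.58,0,0,120,0],[0.58,0,0,165,0],[0.58,0,0,165,0]]]'
cat >> h.py <<'E'
c=lambda X:place(np.array([[*(np.array(X[:2])-C[:2]),0]]),[0,0,-C[2]])[0,:2].round(4)
def lying(D,gy,test,T=None):
    for n in('scene','top'):
        p=r.camera(n); q=p['pixels'].astype(int); z=.034+.000577*D; u=proj(p,[*c2w(0,gy),z])[0]; yy,xx=np.mgrid[:480,:640]
        m=(test(q)&(np.hypot(xx-u[0],yy-u[1])<(28 if n=='scene' else 20))).astype(float)
        if m.sum()<50: print(n,m.sum()); continue
        P=cyl(D)[:,[2,1,0]]-[.05,0,0]
        x,f=fit([(p,m)],[P],[*c2w(0,gy),C[2]],z); print(n,D,m.sum(),c(x),(x[2]-C[2]).round(3),round(f,3))
E
python3 - <<'E'
from h import *
lying(36,0,lambda q:(q[...,0]>2.1*q[...,1])&(q[...,0]>40)&(q[...,1]<1.7*q[...,2]+5))
lying(48,.075,lambda q:q.max(2)<75)
print(leg(30,(.67,.181)))
print(r.read_state()['tcp_pos'])
E
```

```text
time_s: 45.98
tcp_pos: [0.4264, 0.2733, 0.1998]
orientation: [3.135, 0.005, 2.919]
wrist_force: [0.5, -0.0, -0.5]
opening: 0.0494
grasp_force: 0.0
scene 36 725.0 [0.0093 0.0008] -0.003 0.151
top 36 241.0 [0.0267 0.0014] -0.027 0.879
scene 48 1529.0 [0.0104 0.0757] -0.021 0.406
top 48 891.0 [0.     0.0755] -0.057 0.345
s [0.668 0.18 ] [103  66  22]
t [0.667 0.181] [149 104  44]
s (array([0.66808373, 0.1805829 ]), np.float64(0.07446564211270093))
t (array([0.66598692, 0.18058825]), np.float64(0.11015551048005408))
(array([0.66747865, 0.18088873]), np.float64(0.22980032771107822))
[0.42350638 0.27116946 0.19498417]
```

```bash
python3 -m crank '[[[1,244,-90,0,0],[1,244,-90,0,0],[1,244,-90,0,0],[1,244,-90,0,0],[1,244,-90,0,0],[1,244,-90,0,0],[1,244,-90,0,0],[1,244,-90,-20,0],[1,244,-90,-20,0]]]' 40
python3 - <<'E'
from h import *
print(r.read_state()['tcp_pos']); print(leg(30,(.667,.181)))
E
```

```text
time_s: 47.5
tcp_pos: [0.6652, 0.182, 0.1737]
orientation: [-3.139, -0.005, 2.921]
wrist_force: [-0.0, 0.3, -0.0]
opening: 0.085
grasp_force: 0.0
[0.66523778 0.18202468 0.17370315]
s [0.668 0.18 ] [106  69  23]
t [0.664 0.18 ] [105  72  35]
s (array([0.66817758, 0.18058818]), np.float64(0.066393703653155))
t (array([0.66490172, 0.17903795]), np.float64(0.7326797385620915))
(array([0.66779661, 0.1799127 ]), np.float64(0.8085626475390363))
```

```bash
python3 -m crank '[[[1,2,-1,-60,0],[1,2,-1,-110,0],[1,2,-1,-139,0],[1,2,-1,-139,0],[1,2,-1,-139,0],[0,2,-1,-139,0],[0,2,-1,-139,0],[0,2,-1,-139,0],[0,2,-1,-139,0],[0,2,-1,-139,0],[0,2,-1,-139,0],[0,2,-1,-139,0]]]' 40;  python3 -m crank '[[[0,0,0,60,0],[0,0,0,120,0],[0,0,0,155,0],[0,0,0,155,0]]]'
python3 - <<'E'
from h import *
s=r.read_state(); print((g2w(0,-.061)-s['tcp_pos'][:2])*1000,s['tcp_pos'])
E
```

```text
time_s: 49.2
tcp_pos: [0.6708, 0.1807, 0.0381]
orientation: [3.141, 0.001, 2.919]
wrist_force: [-1.0, 0.3, 5.0]
opening: 0.029
grasp_force: 39.6
time_s: 49.7
tcp_pos: [0.6724, 0.1813, 0.1957]
orientation: [3.138, 0.006, 2.919]
wrist_force: [0.3, -0.3, -2.0]
opening: 0.0292
grasp_force: 39.7
[-189.4442582  -487.64059514] [0.67243556 0.18132052 0.19573577]
```

```bash
python3 -m crank '[[[0,-188,-488,0,0],[0,-188,-488,0,0],[0,-188,-488,0,0],[0,-188,-488,0,0],[0,-188,-488,0,0],[0,-188,-488,0,0],[0,-188,-488,0,0],[0,-188,-488,0,0],[0,-188,-488,0,0],[0,-188,-488,0,0],[0,-188,-488,-60,0],[0,-188,-488,-60,0]]]'; python3 -m crank '[[[0,0,0,-45,0],[0,0,0,-45,0],[0,0,0,-45,0]]]'
python3 - <<'E'
from h import *
s=r.read_state(); print((g2w(0,-.061)-s['tcp_pos'][:2])*1000,s['tcp_pos'])
E
```

```text
time_s: 51.2
tcp_pos: [0.4791, -0.3024, 0.1279]
orientation: [3.137, -0.011, 2.923]
wrist_force: [-1.1, 0.4, 0.2]
opening: 0.0292
grasp_force: 39.8
time_s: 51.58
tcp_pos: [0.4835, -0.3071, 0.0889]
orientation: [-3.141, 0.002, 2.92]
wrist_force: [1.6, 0.5, -0.0]
opening: 0.0293
grasp_force: 39.8
[-0.48157634  0.74689561] [ 0.48347288 -0.30706697  0.08890597]
```

```bash
python3 -m crank '[[[0,0,0,-20,0],[0,0,0,-32,0],[0,0,0,-37,0],[0,0,0,-38,0],[0,0,0,-38,0]]]'; python3 -m crank '[[[0.65,0,0,0,0],[0.65,0,0,0,0],[0.65,0,0,0,0],[0.65,0,0,1,0],[0.65,0,0,60,0],[0.65,0,0,115,0],[0.65,0,0,115,0],[0.65,0,0,115,0]]]'
python3 - <<'E'
from h import *
handle(['scene']); a=r.camera('scene')
for d in r.silhouettes('leg36',a):
    m=d['pixels'].astype(float); X=ray(a,np.argwhere(m)[:,::-1].mean(0),.06)
    if np.hypot(*(X[:2]-g2w(0,-.06)))<.05:
        q=fit([(a,m)],[cyl(30)],X,.012,False); print(q,w2g(q[0]))
    else: print(d['p'],X)
s=r.read_state()['tcp_pos']; print(s,(g2w(0,.041)-s[:2])*1000)
E
```

```text
time_s: 52.2
tcp_pos: [0.4825, -0.3074, 0.0501]
orientation: [-3.142, 0.001, 2.919]
wrist_force: [-0.7, 1.2, 3.8]
opening: 0.0291
grasp_force: 40.1
time_s: 53.2
tcp_pos: [0.4818, -0.307, 0.1641]
orientation: [3.141, -0.0, 2.919]
wrist_force: [1.2, 0.0, -0.3]
opening: 0.0554
grasp_force: 0.0
scene 112.0 handle gy 0.0409 gx 0.0011 63.76862745098039 face gap->0.0609 world [ 0.4701 -0.2052]
0.77 [0.60383469 0.19255427 0.06      ]
(array([ 0.47938926, -0.30734267]), np.float64(0.13746130030959752)) [-0.0037 -0.0615]
0.56 [0.48014337 0.3368213  0.06      ]
[ 0.48102816 -0.30659672  0.16264036] [-12.06821646 101.30693309]
```

```bash
python3 -m crank '[[[0.5,-12,101,0,10.3],[0.5,-12,101,0,20.6],[0.5,-12,101,0,20.6],[0.5,-12,101,-50,20.6],[0.5,-12,101,-99,20.6],[0.5,-12,101,-99,20.6],[0.5,-12,101,-99,20.6],[0,-12,101,-99,20.6],[0,-12,101,-99,20.6],[0,-12,101,-99,20.6],[0,-12,101,-99,20.6],[0,-12,101,-99,20.6]]]' 30; python3 -m crank '[[[0,1,-6,0,0],[0,2,-12,0,0],[0,3,-18,0,0],[0,3,-24,0,0],[0,4,-28,0,0],[0,4,-31,0,0],[0,5,-34,0,0],[0,5,-36,0,0],[0,5,-36,0,0],[0,5,-36,0,0],[0,5,-36,0,0]]]'
python3 - <<'E'
from h import *
s=r.read_state()['tcp_pos']; print(s,w2g(s),(g2w(0,.004)-s[:2])*1000)
E
```

```text
time_s: 54.85
tcp_pos: [0.4714, -0.2065, 0.067]
orientation: [-3.14, 0.003, -3.004]
wrist_force: [-0.7, 1.8, 6.4]
opening: 0.0165
grasp_force: 30.3
time_s: 56.22
tcp_pos: [0.4757, -0.2384, 0.067]
orientation: [3.138, 0.001, -3.002]
wrist_force: [-1.1, 8.9, 11.4]
opening: 0.0163
grasp_force: 30.6
[ 0.47573474 -0.23844602  0.06700275] [0.0021 0.0072] [-1.6849923  -3.49200998]
```

```bash
python3 -m crank '[[[0,0,-2,0,0],[0,0,-4,0,0],[0,0,-4,0,0],[0,0,-4,0,0],[0,0,-4,0,0],[0,0,-4,0,0],[0,0,-4,0,0],[0,0,-4,0,0],[0,0,-4,0,0],[0,0,-4,0,0]]]'
python3 - <<'E'
from h import *
s=r.read_state()['tcp_pos']; print(s,w2g(s))
a=r.camera('scene');cv2.imwrite('pics/s11.png',a['pixels'][...,::-1])
for d in r.silhouettes('leg36',a):
    m=d['pixels'].astype(float); X=ray(a,np.argwhere(m)[:,::-1].mean(0),.06)
    if np.hypot(*(X[:2]-g2w(0,-.06)))<.05: print(w2g(X),m.sum(),np.round(d['box']),proj(a,place(cyl(30),[*g2w(0,-.070),0],.012)).min(0),proj(a,place(cyl(30),[*g2w(0,-.070),0],.012)).max(0))
E
```

```text
time_s: 57.48
tcp_pos: [0.4762, -0.2415, 0.067]
orientation: [3.137, 0.001, -3.001]
wrist_force: [-1.4, 10.2, 11.9]
opening: 0.0162
grasp_force: 30.7
[ 0.47616748 -0.24154701  0.06700492] [0.0022 0.0041]
[-0.0046 -0.0701] 223.0 [314. 134. 328. 165.] [315.1971155  131.96229754] [326.88661951 167.00350774]
```

Force and jaw position match the first two clampings, and the leg stands upright against the fixed jaw. Now I open.

```bash
python3 -m crank '[[[0,-1,10,0,0],[0,-3,20,0,0],[0,-4,30,0,0],[0,-5,36,0,0],[0,-5,36,0,0],[0,-5,36,0,0],[0.5,-5,36,0,0],[0.5,-5,36,0,0],[0.5,-5,36,0,0],[0.5,-5,36,60,0],[0.5,-5,36,110,0],[0.5,-5,36,110,0]]]'
python3 - <<'E'
from h import *
handle(['scene']); a=r.camera('scene')
for d in r.silhouettes('leg36',a):
    m=d['pixels'].astype(float); X=ray(a,np.argwhere(m)[:,::-1].mean(0),.06)
    if np.hypot(*(X[:2]-g2w(0,-.06)))<.05:
        q=fit([(a,m)],[cyl(30)],X,.012,False); print(q,w2g(q[0]))
s=r.read_state()['tcp_pos']; print(s,(g2w(-.002,-.067)-s[:2])*1000)
E
```

```text
time_s: 59.08
tcp_pos: [0.4729, -0.2113, 0.1787]
orientation: [-3.138, 0.007, -3.004]
wrist_force: [-0.3, 0.6, -0.6]
opening: 0.0428
grasp_force: 0.0
scene 119.0 handle gy 0.0344 gx -0.0012 56.06666666666667 face gap->0.0544 world [ 0.4687 -0.212 ]
(array([ 0.48082711, -0.30902011]), np.float64(0.09641058609236043)) [-0.0025 -0.0634]
[ 0.46916662 -0.20988693  0.17435252] [  12.66907536 -102.65122956]
```

```bash
python3 -m crank '[[[1,12,-101,0,-10.3],[1,12,-101,0,-20.6],[1,12,-101,0,-20.6],[1,12,-101,0,-20.6],[1,12,-101,-60,-20.6],[1,12,-101,-120,-20.6],[1,12,-101,-126,-20.6],[1,12,-101,-126,-20.6],[0,12,-101,-126,-20.6],[0,12,-101,-126,-20.6],[0,12,-101,-126,-20.6],[0,12,-101,-126,-20.6]]]' 30;  python3 -m crank '[[[0,0,0,0,0],[0,0,0,0,0],[0,0,0,60,0],[0,0,0,120,0],[0,0,0,155,0],[0,0,0,155,0]]]'
python3 - <<'E'
from h import *
s=r.read_state()['tcp_pos']; print(s)
print('a outside +x 75mm:',((c2w(.075,-.075)-s[:2])*1000).round(1))
E
```

```text
time_s: 60.72
tcp_pos: [0.483, -0.3113, 0.0504]
orientation: [3.141, 0.002, 2.92]
wrist_force: [-0.2, 1.4, 6.0]
opening: 0.0294
grasp_force: 29.2
time_s: 61.48
tcp_pos: [0.4841, -0.3127, 0.2076]
orientation: [-3.14, 0.007, 2.919]
wrist_force: [-0.7, -0.6, -1.1]
opening: 0.0294
grasp_force: 29.9
[ 0.48408237 -0.31268858  0.20757222]
a outside +x 75mm: [ 16.9 489.6]
```

```bash
python3 -m crank '[[[0,17,490,0,0],[0,17,490,0,0],[0,17,490,0,0],[0,17,490,0,0],[0,17,490,0,0],[0,17,490,0,0],[0,17,490,0,0],[0,17,490,0,0],[0,17,490,0,0],[0,17,490,0,0],[0,17,490,0,0],[0,17,490,0,0]]]'; python3 -m crank '[[[0,0,0,0,0],[0,0,0,-50,0],[0,0,0,-95,0],[0,0,0,-95,0],[0,0,0,-95,0]]]'
python3 - <<'E'
from h import *
s=r.read_state(); print(s['tcp_pos'],((c2w(.075,-.075)-s['tcp_pos'][:2])*1000).round(1),s['orientation'])
E
```

```text
time_s: 62.98
tcp_pos: [0.4992, 0.177, 0.204]
orientation: [-3.141, -0.0, 2.917]
wrist_force: [-0.2, -0.3, -1.3]
opening: 0.0295
grasp_force: 29.9
time_s: 63.6
tcp_pos: [0.5002, 0.1789, 0.1103]
orientation: [3.14, 0.002, 2.919]
wrist_force: [0.5, 0.1, -0.4]
opening: 0.0289
grasp_force: 29.9
[0.50024912 0.17892604 0.1103385 ] [ 0.7 -2. ] [3.14048245e+00 1.54177154e-03 2.91893565e+00]
```

```bash
python3 -m crank '[[[0,1,-2,-30,0],[0,1,-2,-51,0],[0,1,-2,-51,0],[0,1,-2,-51,0]]]' 25; python3 -m crank '[[[0,-8,2,0,0],[0,-16,3,1,0],[0,-24,5,2,0],[0,-33,8,2,0],[0,-42,10,1,0],[0,-48,11,0,0],[0,-54,12,-2,0],[0,-60,14,-5,0],[0,-65,15,-9,0],[0,-70,16,-13,0],[0,-75,17,-18,0],[0,-79,18,-24,0]]]' 25; python3 -m crank '[[[0,-3,1,-4,0],[0,-4,1,-6,0],[0,-4,1,-6,0],[0,-8,2,-6,0],[0,-12,3,-6,0],[0,-12,3,-6,0],[0,-12,3,-6,0]]]' 25
python3 - <<'E'
from h import *
print(c(r.read_state()['tcp_pos']))
a=r.camera('scene');save(a,'s12.png')
im=a['pixels'][265:405,385:525][...,::-1]; cv2.imwrite('pics/s12c.png',cv2.resize(im,(560,560),interpolation=cv2.INTER_CUBIC))
E
```

```text
time_s: 64.1
tcp_pos: [0.5017, 0.1773, 0.06]
orientation: [3.14, 0.003, 2.919]
wrist_force: [0.7, 0.2, -0.8]
opening: 0.0294
grasp_force: 29.9
time_s: 65.6
tcp_pos: [0.419, 0.195, 0.0337]
orientation: [-3.14, -0.003, 2.921]
wrist_force: [0.7, 2.1, 4.5]
opening: 0.0293
grasp_force: 28.3
time_s: 66.47
tcp_pos: [0.4091, 0.1979, 0.0283]
orientation: [3.141, 0.0, 2.92]
wrist_force: [0.8, 1.6, 3.7]
opening: 0.0293
grasp_force: 27.8
[-0.0192 -0.0752]
```

View pics/s12c.png

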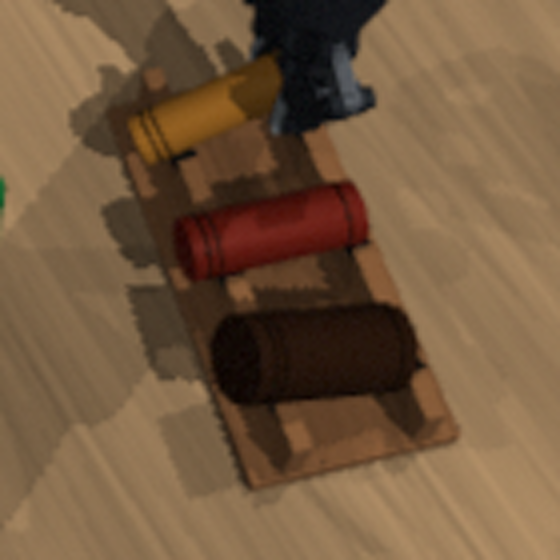

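Gold lies in groove a and red sits well in b. The walnut leg has turned a little (crop px 235,357 to 405,340), so it will need aligning. I release the gold leg and measure all three.

```bash
python3 -m crank '[[[0.55,0,0,0,0],[0.55,0,0,0,0],[0.55,0,0,0,0],[0.55,0,0,0,0],[0.55,0,0,60,0],[0.55,0,0,120,0],[0.55,0,0,170,0],[0.55,0,0,170,0]]]'
python3 - <<'E'
from h import *
for gy,D in((-.075,30),(0,36),(.075,48)):
  for n in('scene','top'):
    p=r.camera(n)
    for d in r.silhouettes('leg36',p):
        m=d['pixels'].astype(float); z=.034+.000577*D; X=ray(p,np.argwhere(m)[:,::-1].mean(0),z)
        if np.hypot(*(X[:2]-c2w(0,gy)))<.04:
            x,f=fit([(p,m)],[cyl(D)[:,[2,1,0]]-[.05,0,0]],[*c2w(0,gy),C[2]],z); print('net',n,D,c(x),(x[2]-C[2]).round(3),round(f,3))
lying(36,0,lambda q:(q[...,0]>2.1*q[...,1])&(q[...,0]>40)&(q[...,1]<1.7*q[...,2]+5))
lying(48,.075,lambda q:q.max(2)<55)
print(r.read_state()['tcp_pos'])
E
```

```text
time_s: 67.53
tcp_pos: [0.4116, 0.199, 0.2018]
orientation: [3.136, 0.006, 2.919]
wrist_force: [-0.3, 0.5, -0.1]
opening: 0.0468
grasp_force: 0.0
net top 30 [ 0.0171 -0.0751] 0.022 0.333
net scene 36 [ 0.0131 -0.0002] 0.012 0.097
net top 36 [ 0.0138 -0.0007] -0.016 0.97
net scene 48 [0.0214 0.0766] -0.213 0.144
net top 48 [0.0196 0.0739] 0.084 0.221
scene 36 725.0 [0.0096 0.0012] 0.005 0.147
top 36 130.0 [0.0158 0.0041] -0.007 2.499
scene 48 1237.0 [0.014  0.0785] -0.253 0.364
top 48 162.0 [0.0245 0.0428] 0.037 2.891
[0.40919725 0.19765028 0.19815231]
```

Run:
```python
from h import *
s=r.read_state()['tcp_pos']; print((c2w(.010,.0755)-s[:2])*1000,s)
```

```text
[ 62.16657014 140.48898467] [0.40919725 0.19765028 0.19815231]
```

```bash
python3 -m crank '[[[0.78,62,141,0,0],[0.78,62,141,0,0],[0.78,62,141,0,0],[0.78,62,141,0,0],[0.78,62,141,-40,0],[0.78,62,141,-90,0],[0.78,62,141,-120,0],[0.78,62,141,-140,0],[0.78,62,141,-154,0],[0.78,62,141,-154,0],[0.78,62,141,-154,0]]]' 20; python3 -m crank '[[[0,0,0,0,0],[0,0,0,0,0],[0,0,0,0,0],[0,0,0,0,0],[0,0,0,0,0]]]' 20
python3 - <<'E'
from h import *
print(c(r.read_state()['tcp_pos']))
E
```

```text
time_s: 69.7
tcp_pos: [0.4717, 0.3387, 0.045]
orientation: [3.141, 0.001, 2.919]
wrist_force: [-0.1, -0.0, 0.3]
opening: 0.0667
grasp_force: 0.0
time_s: 70.32
tcp_pos: [0.4718, 0.3389, 0.0447]
orientation: [3.141, 0.001, 2.919]
wrist_force: [0.3, -0.4, 5.3]
opening: 0.0339
grasp_force: 17.6
[0.0103 0.0763]
```

```bash
python3 -m crank '[[[0,0,0,0,0],[0,0,0,0,0]]]' 20
python3 - <<'E'
from h import *
a=r.camera('scene'); b=r.camera('top')
for p in(a,b):
    for d in r.silhouettes('leg48',p): print(d['p'],np.round(d['box']),d['pixels'].sum(),np.median(p['pixels'][d['pixels']],0))
print(proj(a,[*c2w(.05,.075),.0617]),proj(a,[*c2w(-.05,.075),.0617]))
# coarse ascii of scene region
im=a['pixels'][318:372:2,420:500:2].astype(int)
for row in im: print(''.join('#' if v.max()<45 else 'r' if v[0]>2.2*v[1] and v[0]>50 else '+' if v.max()<90 else '.' for v in row))
E
```

```text
time_s: 70.58
tcp_pos: [0.4718, 0.3389, 0.0447]
orientation: [3.141, 0.001, 2.919]
wrist_force: [0.2, -0.5, 4.9]
opening: 0.0337
grasp_force: 17.8
0.89 [370. 306. 384. 337.] 411 [24. 75. 36.]
0.76 [437. 342. 484. 366.] 728 [20. 11.  7.]
0.73 [430. 316. 464. 335.] 537 [45. 11.  7.]
0.72 [410. 277. 499. 389.] 2504 [68. 47. 29.]
0.58 [417. 284. 464. 306.] 628 [96.  62.  21.5]
0.17 [326. 167. 335. 175.] 62 [88.5 91.  93. ]
0.66 [250. 299. 265. 335.] 314 [115.   77.5  32. ]
0.62 [198. 284. 216. 323.] 309 [50. 37. 27.]
0.56 [225. 294. 241. 327.] 406 [72. 38. 28.]
0.52 [253. 256. 267. 267.] 125 [ 64. 130.  67.]
[[448.49992624 355.05138401]] [[493.14930189 344.51030224]]
++++++#######++#+rrr########++....+++++.
+++++#####++#++++rrr#########++++......+
+++++#+###++++++++rr##########+++++++++#
+++++#++###+++++++rrr#############++####
+++++##+#+#+++##+#rrr###################
+++++##r##########rrr###################
+++++##r#########++++##################+
.+++++#rr#####++.+...##################.
..++++#r+###++......++###############+..
++++++++++#++++..+.++###############+...
+++++++++++++++++++++###############....
++++++++++++++++++++##############+#....
+++++++++++++++##################++#....
+++++++++++######################+......
++++++++++#######################+......
+++++++++########################+......
.++++++++########################+......
.++++++++######################+##..+#..
.++++++++###############++########+.+++.
.++++++++###############++#######++.+#+.
..+++++++###############+##########++...
........+###############+#########......
.........+########################+.....
.........+.############+++++++#++++.....
.........+..+####+..+.........+++++.....
.........++..+++++.............+++++....
..........+..+++++.............+++++.+..
```

The bounding box shows the walnut leg's inner end has dropped off the -x rail. It sits about 20 mm too far along +x and is tilted. I regrip it lower, lift, shift it along -x and lay it again.

```bash
python3 -m crank '[[[0.78,0,0,0,0],[0.78,0,0,0,0],[0.78,0,0,0,0],[0.78,0,0,0,0],[0.78,0,0,-14,0],[0.78,0,0,-14,0],[0,0,0,-14,0],[0,0,0,-14,0],[0,0,0,-14,0],[0,0,0,-14,0],[0,0,0,-14,0],[0,0,0,-14,0]]]' 40; python3 -m crank '[[[0,0,0,0,0],[0,0,0,20,0],[0,0,0,42,0],[0,0,0,42,0]]]'
python3 - <<'E'
from h import *
a=r.camera('scene'); print(c(r.read_state()['tcp_pos']))
for d in r.silhouettes('leg48',a):
    if d['box'][1]>300 and d['box'][0]>420: print(d['p'],np.round(d['box']),d['pixels'].sum(),np.median(a['pixels'][d['pixels']],0))
im=a['pixels'][300:372:2,420:500:2].astype(int)
for row in im: print(''.join('#' if v.max()<45 else 'r' if v[0]>2.2*v[1] and v[0]>50 else '+' if v.max()<90 else '.' for v in row))
E
```

```text
time_s: 72.28
tcp_pos: [0.4712, 0.3389, 0.0304]
orientation: [3.141, 0.0, 2.919]
wrist_force: [-1.5, 1.3, 2.2]
opening: 0.0447
grasp_force: 40.8
time_s: 72.78
tcp_pos: [0.4723, 0.3388, 0.0732]
orientation: [3.14, 0.002, 2.919]
wrist_force: [-0.2, 0.1, -0.9]
opening: 0.0447
grasp_force: 41.1
[0.0102 0.0758]
0.7 [438. 332. 475. 360.] 763 [19. 11.  6.]
0.7 [431. 315. 466. 336.] 537 [45. 11.  7.]
+++#++++++......++++#######+##+########+
+++##++++++++...++++#######++##+######++
++++###+.+.++....+++########+.##++#+++++
++++#+++...+++...+++########++.##+++++++
+++++++++.+.++++++++########+++..##+++++
++++++++++++++++++++#########+++....+##+
++++++++++++++++++++##########++++......
+++++++++++++++++rrrr##########+++++++++
+++++++++++###+rrrrrrr############++++##
++++++######+#+#rrrrrr##################
+++++#####++##+++rrrrr##################
+++++#+###+++++++rrrrr##################
+++++#++###++++++rrrrr+#################
+++++#rr###++++#++rrr+##################
+++++##r##########rrr+#################.
+++++##############++#################..
++++++########+++++++#################..
++++++#############################++#..
++++++++++########################++++..
++++++++++########################++....
++++++++++#########################.....
++++++++++#########################+....
++++++++++#########################+..+.
++++++++++##########################.+##
......++++##########################+..#
......+..++###############++#######++++#
.......+.++###############++##########+.
.......+..++##############+#########+...
...........++#########+++..+########....
........+..+++####..........+++##+......
........+..++++###...........++++#......
.........+.++++####+.........++++++.....
.........+..+++####+.........++++++.....
.........+..++++#+............+++++.....
..........+..+++++.............+++++....
..........+..+++++.............+++++.+..
```

```bash
python3 -m crank '[[[0,-8,2,0,0],[0,-16,4,0,0],[0,-24,5,0,0],[0,-24,5,-8,0],[0,-24,5,-16,0],[0,-24,5,-22,0],[0,-24,5,-28,0],[0,-24,5,-33,0],[0,-24,5,-33,0],[0,-24,5,-33,0]]]' 25
python3 - <<'E'
from h import *
a=r.camera('scene'); print(c(r.read_state()['tcp_pos']))
P=cyl(48)[:,[2,1,0]]-[.05,0,0]
for x in(0,.01,.02): u=proj(a,place(P,[*c2w(x,.075),C[2]],.0617)); print(x,u.min(0).round(),u.max(0).round())
for d in r.silhouettes('leg48',a):
    if d['box'][1]>300 and d['box'][0]>420: print(d['p'],np.round(d['box']),d['pixels'].sum(),np.median(a['pixels'][d['pixels']],0))
im=a['pixels'][310:372:2,420:510:2].astype(int)
for row in im: print(''.join('#' if v.max()<45 else 'r' if v[0]>2.2*v[1] and v[0]>50 else '+' if v.max()<90 else '.' for v in row))
E
```

```text
time_s: 74.12
tcp_pos: [0.4523, 0.3439, 0.0409]
orientation: [3.137, 0.007, 2.917]
wrist_force: [4.2, -2.4, 7.8]
opening: 0.0447
grasp_force: 35.5
[-0.0099  0.0769]
0 [444. 333.] [498. 366.]
0.01 [440. 334.] [494. 368.]
0.02 [435. 335.] [489. 369.]
0.74 [444. 338. 482. 365.] 731 [21. 12.  7.]
0.69 [430. 311. 472. 337.] 669 [46. 12.  8.]
++++++++++++++++++++++++#######+++#++####++++
++++++++++++#++++++++++r#######++.+#+++++++++
+++++++++++++##++####+rr########++..+#+++++++
+++++++++++#######+##+rr#########++....+###+.
++++++###+#+##++#+++++rr##########++++.......
+++++rr####+##++++++++rrrr#########+++++++++#
+++++#rr##+++++#+++++rrrrr############++++###
+++++#rrrr#++++++#+++r+rr####################
+++++#rrrrrrr+##+#+####rr####################
+++++##rrrrrr########++++####################
+++++##rrrrrr#####++..++++##################.
...+.+#rrrrrr#+++#++++++#+#################..
...+..rrr##++++++++++++++#################...
..++++++++#..++++++++++++################....
..++++++++++++++++++++++#################....
..++++++++++++++++####################++#....
...++++++++++++#######################+++....
....++++++++++########################+......
....++++++++++########################+......
.....++++++++#########################+......
.....+++++++++#########################+.++..
......+++++++##########################+++#+.
......++++++++################+########+..+#.
......++++++++###############++#########+++..
.......+++++++###############++#########+....
........++.++++##############+#######+.......
.........+.++++#########+++..++#+#+..........
.........+..+++#####++.......++++++..........
.........+..++++#+............+++++..........
.........++..+++++.............+++++.........
..........+..+++++.............+++++.........
```

```bash
python3 -m crank '[[[0.7,0,0,0,0],[0.7,0,0,0,0],[0.7,0,0,0,0],[0.7,0,0,0,0],[0.7,0,0,50,0],[0.7,0,0,110,0],[0.7,0,0,160,0],[0.7,0,0,160,0],[0.7,0,0,160,0]]]'
cat >> h.py <<'E'
def chk():
    for n in('scene','top'):
        p=r.camera(n); L=r.silhouettes('leg36',p)
        for gy,D in((-.075,30),(0,36),(.075,48)):
            z=.034+.000577*D
            for d in L:
                m=d['pixels'].astype(float); X=ray(p,np.argwhere(m)[:,::-1].mean(0),z)
                if np.hypot(*(X[:2]-c2w(0,gy)))<.035 and m.sum()<1500:
                    x,f=fit([(p,m)],[cyl(D)[:,[2,1,0]]-[.05,0,0]],[*c2w(0,gy),C[2]],z); print(n,D,c(x),(x[2]-C[2]).round(3),round(f,3),np.round(d['box']))
E
python3 - <<'E'
from h import *
chk(); print(c(r.read_state()['tcp_pos']),r.read_state()['tcp_pos'])
E
```

```text
time_s: 75.35
tcp_pos: [0.4465, 0.3432, 0.1987]
orientation: [-3.141, -0.001, 2.92]
wrist_force: [0.5, -0.3, -0.6]
opening: 0.06
grasp_force: 0.0
scene 30 [ 0.0105 -0.0738] 0.001 0.067 [416. 282. 467. 308.]
scene 36 [ 0.0117 -0.    ] -0.004 0.101 [431. 310. 480. 334.]
scene 48 [0.0009 0.0756] 0.004 0.042 [444. 333. 496. 367.]
top 30 [ 0.0092 -0.0755] -0.01 0.133 [251. 299. 265. 336.]
top 36 [ 0.0112 -0.0011] 0.018 0.271 [225. 296. 240. 327.]
top 48 [-0.0015  0.0736] 0.043 0.422 [196. 292. 215. 330.]
[-0.0156  0.0745] [0.44618783 0.34285504 0.19745561]
```

The walnut leg is now centred and level. The red and gold legs are about 11 mm off, so I shift each by -11 mm.

Run:
```python
from h import *
s=r.read_state()['tcp_pos']; print((c2w(.008,0)-s[:2])*1000,(c2w(.008,-.075)-c2w(-.004,0))*1000)
```

```text
[  6.30873866 -77.84768829] [ -5.11123218 -75.78176104]
```

```bash
python3 -m crank '[[[0.6,6,-78,0,0],[0.6,6,-78,0,0],[0.6,6,-78,0,0],[0.6,6,-78,-50,0],[0.6,6,-78,-100,0],[0.6,6,-78,-140,0],[0.6,6,-78,-163,0],[0.6,6,-78,-163,0],[0.6,6,-78,-163,0]]]' 25; python3 -m crank '[[[0,0,0,0,0],[0,0,0,0,0],[0,0,0,0,0],[0,0,0,0,0],[0,0,0,0,0],[0,0,0,3,0],[0,-6,1,3,0],[0,-12,3,3,0],[0,-12,3,3,0],[0,-12,3,0,0],[0,-12,3,0,0]]]' 30
```

```text
time_s: 76.68
tcp_pos: [0.4536, 0.2673, 0.0367]
orientation: [3.14, 0.001, 2.921]
wrist_force: [0.7, 0.6, -0.1]
opening: 0.0518
grasp_force: 0.0
time_s: 78.05
tcp_pos: [0.441, 0.269, 0.0373]
orientation: [3.141, -0.0, 2.92]
wrist_force: [-3.4, -0.2, 12.7]
opening: 0.0263
grasp_force: 29.4
```

```bash
python3 -m crank '[[[0.6,0,0,0,0],[0.6,0,0,0,0],[0.6,0,0,0,0],[0.6,0,0,0,0],[0.6,0,0,50,0],[0.6,0,0,110,0],[0.6,0,0,160,0],[0.6,0,0,160,0],[0.6,0,0,160,0]]]'
python3 - <<'E'
from h import *
chk(); s=r.read_state()['tcp_pos'];print(c(s),s,(c2w(.008,-.075)-s[:2])*1000)
E
```

```text
time_s: 79.18
tcp_pos: [0.4406, 0.2682, 0.1957]
orientation: [-3.141, -0.001, 2.919]
wrist_force: [-0.2, -0.6, -0.1]
opening: 0.0512
grasp_force: 0.0
scene 30 [ 0.0123 -0.0746] -0.003 0.064 [418. 285. 465. 307.]
scene 36 [0.0007 0.0004] -0.002 0.091 [436. 308. 484. 335.]
scene 48 [0.0013 0.0757] -0.014 0.056 [448. 337. 498. 367.]
top 36 [-0.0009 -0.0005] -0.008 0.566 [222. 296. 241. 330.]
top 48 [0.0183 0.0758] 0.035 3.651 [200. 292. 217. 304.]
[-0.0047  0.0001] [0.44017122 0.26797919 0.19457687] [ -4.48073129 -76.06462911]
```

```bash
python3 -m crank '[[[0.55,-5,-76,0,0],[0.55,-5,-76,0,0],[0.55,-5,-76,0,0],[0.55,-5,-76,-50,0],[0.55,-5,-76,-100,0],[0.55,-5,-76,-140,0],[0.55,-5,-76,-168,0],[0.55,-5,-76,-168,0],[0.55,-5,-76,-168,0]]]' 25; python3 -m crank '[[[0,0,0,0,0],[0,0,0,0,0],[0,0,0,0,0],[0,0,0,0,0],[0,0,0,0,0],[0,0,0,3,0],[0,-6,1,3,0],[0,-12,3,3,0],[0,-12,3,3,0],[0,-12,3,0,0],[0,-12,3,0,0]]]' 30; python3 -m crank '[[[0.55,0,0,0,0],[0.55,0,0,0,0],[0.55,0,0,0,0],[0.55,0,0,0,0],[0.55,0,0,50,0],[0.55,0,0,110,0],[0.55,0,0,160,0],[0.55,0,0,160,0],[0.55,0,0,160,0]]]'
python3 - <<'E'
from h import *
chk(); handle(['scene']); s=r.read_state()['tcp_pos'];print(c(s),s,(g2w(0,.035)-s[:2])*1000)
E
```

```text
time_s: 80.5
tcp_pos: [0.4368, 0.194, 0.0286]
orientation: [3.14, 0.001, 2.921]
wrist_force: [0.1, 0.8, -0.7]
opening: 0.0472
grasp_force: 0.0
time_s: 81.88
tcp_pos: [0.424, 0.1959, 0.0294]
orientation: [3.141, -0.0, 2.92]
wrist_force: [-2.8, 0.5, 16.5]
opening: 0.0249
grasp_force: 32.4
time_s: 83.0
tcp_pos: [0.4236, 0.1953, 0.1878]
orientation: [-3.141, -0.0, 2.919]
wrist_force: [-0.7, -0.5, 0.2]
opening: 0.0469
grasp_force: 0.0
scene 30 [-0.0031 -0.075 ] 0.014 0.061 [423. 280. 471. 306.]
scene 36 [-0.0001  0.0003] 0.014 0.053 [436. 308. 487. 333.]
scene 48 [0.0003 0.0755] 0.009 0.041 [444. 332. 498. 368.]
top 30 [-0.0052 -0.0763] 0.059 0.569 [246. 303. 265. 340.]
top 48 [0.0279 0.0751] -0.01 0.821 [196. 291. 216. 313.]
scene 72.0 handle gy 0.0287 gx -0.0017 103.07058823529411 face gap->0.0487 world [ 0.4689 -0.2177]
[-0.0048 -0.0746] [0.42332217 0.19520051 0.18686383] [  46.4631467  -406.43325057]
```

All three legs are centred and aligned. Last job: shut the empty gauge.

```bash
python3 -m crank '[[[0.6,46,-406,0,10],[0.6,46,-406,0,20.6],[0.6,46,-406,0,20.6],[0.6,46,-406,0,20.6],[0.6,46,-406,0,20.6],[0.6,46,-406,0,20.6],[0.6,46,-406,0,20.6],[0.6,46,-406,0,20.6],[0.6,46,-406,0,20.6],[0.6,46,-406,0,20.6]]]'
python3 - <<'E'
from h import *
handle(); s=r.read_state();print(w2g(s['tcp_pos']),s['tcp_pos'],s['orientation'][2])
E
```

```text
time_s: 84.5
tcp_pos: [0.47, -0.2084, 0.1877]
orientation: [3.14, -0.001, -3.001]
wrist_force: [-0.7, 1.2, -0.7]
opening: 0.0512
grasp_force: 0.0
scene 117.0 handle gy 0.0344 gx -0.0012 58.06666666666667 face gap->0.0544 world [ 0.4687 -0.212 ]
top none
[0.0008 0.0375] [ 0.47019118 -0.20868265  0.18803318] -3.0015342632201034
```

```bash
python3 -m crank '[[[0.6,0,-3,-60,0],[0.6,0,-3,-110,0],[0.6,0,-3,-124,0],[0.6,0,-3,-124,0],[0,0,-3,-124,0],[0,0,-3,-124,0],[0,0,-3,-124,0],[0,0,-3,-124,0],[0,0,-3,-124,0],[0,0,-3,-124,0]]]' 30; python3 -m crank '[[[0,1,-8,0,0],[0,2,-16,0,0],[0,3,-24,0,0],[0,4,-32,0,0],[0,6,-40,0,0],[0,7,-48,0,0],[0,7,-53,0,0],[0,8,-56,0,0],[0,8,-58,0,0],[0,8,-58,0,0],[0,8,-58,0,0]]]'
python3 - <<'E'
from h import *
s=r.read_state();print(w2g(s['tcp_pos']))
E
```

```text
time_s: 85.85
tcp_pos: [0.4715, -0.2133, 0.066]
orientation: [-3.141, 0.003, -3.004]
wrist_force: [0.6, 1.4, 5.8]
opening: 0.0169
grasp_force: 29.4
time_s: 87.22
tcp_pos: [0.4776, -0.2595, 0.0659]
orientation: [3.127, -0.003, -2.998]
wrist_force: [-2.5, 20.7, 17.4]
opening: 0.0166
grasp_force: 30.8
[ 0.0011 -0.0139]
```

```bash
python3 -m crank '[[[0,0,-2,0,0],[0,0,-4,0,0],[0,0,-4,0,0]]]'; python3 -m crank '[[[0.5,0,4,0,0],[0.5,0,4,0,0],[0.5,0,4,0,0],[0.5,0,4,0,0],[0.5,0,4,60,0],[0.5,0,4,120,0],[0.5,0,4,160,0],[0.5,40,100,160,0],[0.5,80,160,160,0],[0.5,80,160,160,0],[0.5,80,160,160,0]]]'
python3 - <<'E'
from h import *
handle(); chk(); a=r.camera('scene')
for z in(.042,): print('fixed face',proj(a,[[*g2w(.013,-.085),z]]).round(1))
for n in('fixed_jaw','anvil_pad'):
    for d in r.silhouettes(n,a)[:2]: print(n,d['p'],np.round(d['box'],1))
E
```

```text
time_s: 87.6
tcp_pos: [0.4775, -0.2595, 0.0658]
orientation: [3.122, -0.004, -2.996]
wrist_force: [-1.6, 26.3, 21.2]
opening: 0.0167
grasp_force: 31.2
time_s: 88.98
tcp_pos: [0.5608, -0.111, 0.2242]
orientation: [3.14, 0.002, -2.997]
wrist_force: [-0.6, -1.3, 0.2]
opening: 0.0432
grasp_force: 0.0
scene 54.0 handle gy -0.0170 gx 0.0066 116.56862745098039 face gap->0.0030 world [ 0.4835 -0.2619]
top 35.0 handle gy -0.0140 gx 0.0011 31.69411764705882 face gap->0.0060 world [ 0.4776 -0.2596]
scene 30 [-0.0035 -0.0749] 0.029 0.133 [426. 282. 470. 306.]
scene 36 [0.0005 0.0003] -0.035 0.148 [435. 310. 484. 331.]
scene 48 [0.0006 0.0756] 0.004 0.064 [444. 333. 498. 366.]
top 30 [-0.0047 -0.0759] 0.031 0.184 [247. 307. 266. 340.]
top 36 [-0.0018 -0.0007] 0.003 0.061 [222. 299. 241. 334.]
top 48 [-0.0014  0.0753] 0.002 0.068 [192. 293. 216. 329.]
fixed face [[313.9 153.8]]
anvil_pad 0.49 [314.9 155.6 324.4 164.8]
```

The carriage is hard against its end stop with an empty gap, and the legs lie in their grooves. I hand in.

```bash
python3 -m crank '[[[0.5,0,0,0,0],[0.5,0,0,0,0],[0.5,0,0,0,0]]]'; python3 -c "
from bench import r
print(r.job_done())"
```

```text
time_s: 89.8
tcp_pos: [0.5582, -0.1153, 0.2242]
orientation: [3.142, 0.0, -3.004]
wrist_force: [0.7, 0.1, 0.5]
opening: 0.0429
grasp_force: 0.0
the job is handed in; nothing more can be done
None
```

I gauged the 48, 36 and 30 mm legs in that order (there was no 42 mm leg) and laid each in its own cradle groove, within about 5 mm of centre by camera. The gauge is shut to its end stop and the job is handed in at 89.8 s, but no verdict came back; jaw force on each leg was about 4–6 N by wrist readings, and the sprung jaw may have yielded more than half its travel.

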